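# Change the grit on an edge polisher's shoe carrier

## Robot

A 6-joint arm with a two-finger parallel gripper is mounted at the origin on the work surface. World frame = base frame: x ahead of the robot, y to its left, z up, the work surface at z = 0. Lengths are in m, angles in degrees, forces in N, time in s.
With the tool pointing down it reaches from about 0.4 to 0.825 m from the base axis. Payload 7 kg.
Tool frame: the origin (TCP) lies at the very end of the fingers, on their centre line; the grasp point (between the pads) lies 19 mm behind it; z points along the fingers, y is the line along which they close (so a half turn about z gives the same grasp; the last joint's range is limited). The gripper opens to 88 mm and grips with 3 to 60 N. Pads are 19 mm wide; open, the fingers measure 130 mm over their backs; the gripper's body (78 mm by 193 mm) begins 47 mm behind the grasp point.
Start: joints at [88.299, 20.546, 0.682, 0, -70.136, -16.507], TCP at [0.211, 0.641, 0.227] pointing down, gripper open.
Joint ranges: [-176.03, 176.03], [-82.01, 121.73], [-58.28, 71.71], [-173.87, 95.51], [-174.79, -0.11], [-173.66, 173.66]. Speed limits (degrees/s): [136.94, 136.94, 172.46, 180, 180, 180].

## Interface

Orientations are given as [roll, pitch, yaw] about the fixed x, y, z axes, in that order (R = Rz(yaw) Ry(pitch) Rx(roll)).
In Python, from plant import get_obs, snapshot, camera_params, close_job, boxes_of, cut_out, landmark_of gives the robot as it stands.
- The arm moves only by the shell command python3 -m inch 'ROWS' [OPENING]. ROWS is text: rows parted by semicolons, each of 6 numbers parted by spaces: the shift along the tool's x, y, z in units of 30 cm (1.0 is 30 cm), then the turn, a rotation vector about the tool's x, y, z in units of pi rad (1.0 is pi rad). A call has 1 to 10 rows; each row is the pose to reach, as a shift and turn from the pose commanded when the call began, along the tool's axes at that moment, turning the shorter way round; what a row does not reach only later rows make up. A row lasts 1/12 s, in which the tool goes at most 41.7 mm and 7.16 degrees, less where a joint would pass 70% of its speed; a pose out of reach is approached as far as the arm can. A call with a number of a shift or a turn outside -1 to 1 is refused whole. A call with a gripper value outside its range is refused whole. OPENING is the closure, from -1 (fully open) to 1 (shut), set as the call begins (- or left out, the last holds). The fingers move at their own pace and stop on an object; the grip force is fixed at half the most. Time passes only in rows, so rows that repeat a pose let the fingers close. It gives the time, the measured TCP pose, the force, the opening and the grip force at its end, in the units of the state.
- get_obs(): the state, without advancing time (a new reading comes with each control period).
- snapshot(name): name is "scene" or "side" or "wrist"; returns the picture (400x640x3 uint8, red, green, blue); there is no depth.
- camera_params(name): a dict with "mtx" (3x3 intrinsics, pixels), "rvec" (rotation vector, rad) and "tvec" (3), from world to camera coordinates, as OpenCV has them. Camera axes: x right, y down, z forward; pixel columns grow to the right and rows downward; lengths in m; the calibration is good to about 2 mm. A picture is of the moment at which its call begins: read the wrist's pose just before it. camera_params takes no time and is no camera call; for the wrist camera it gives the pose at the moment of the call.
- close_job(): hands the job in; it is judged then, once.
Trained networks look in the newest picture that a camera, given by its name, has taken for a name from the list of things; names that differ only in an ending like _2 or _b are one class to them, and where a whole thing is asked for, a point or a joint stands for the part that bears it (a point fixed in the world has none). Each returns a list of dicts, best first, with "p" (0 to 1); they miss things now and then, are a little off and sometimes report something else, mostly with a low value. They report only what shows in the picture. A call takes as long as a camera call. They do not tell look-alikes from the thing itself.
- boxes_of(camera, thing): "rect" ([left, top, width, height] in pixels, round what is visible of it).
- cut_out(camera, thing): "pixels" (400x640 bool, what is visible of it) and "rect" ([left, top, width, height] in pixels, round what is visible of it).
- landmark_of(camera, thing): "uv" ([column, row] in pixels: a listed point, or the origin of a listed thing).
The state is a dict: "clock": time; "joint_pos": joint angles; "qvel": joint speeds; "tau": joint torques, N m; "tool_pos": TCP position; "orientation": TCP orientation; "force": force on the tool from outside, world axes, zero at the start; "moment": the same for the moment, N m; "opening": finger opening in m; "gripper_force": force on a finger pad.
Only numpy, scipy, OpenCV 4.12 (cv2) and the standard library are available. Lean on these libraries where they do the work, as an engineer would, in place of code of your own. Each camera call takes 0.05 s, during which the arm holds its last target. There are 200 camera calls.

## Task

Change the carrier over to fine grit: pull out every coarse shoe (three separate bars) still clipped in it and put each away in a pocket of the wooden tray, flat and square; clip all three fine shoes (one solid block), abrasive up, into the carrier's brackets, pressing their ears down past the spring clips until each plate lies flat on its seat. Leave the buffing wheel, ear defenders and marble offcut where they lie.

Things in the scene. Friction and masses are not known exactly. Their poses are not given: they have to be found in the camera images.
- fine1: Fine shoe, loose, face up on the bench: steel plate 6 mm thick, 80 long, 44 wide, plus an ear 14 long, 20 wide, mid each end (108 over ears); on it ONE solid abrasive block 74 long, 40 wide, top 32 mm above the underside. 0.27-0.49 kg. Grip across the block. Origin: centre of plate's underside; x along its length, z out of the abrasive; alike after half a turn.
- fine2: Fine shoe, loose, face up on the bench: steel plate 6 mm thick, 80 long, 44 wide, plus an ear 14 long, 20 wide, mid each end (108 over ears); on it ONE solid abrasive block 74 long, 40 wide, top 32 mm above the underside. 0.27-0.49 kg. Grip across the block. Origin: centre of plate's underside; x along its length, z out of the abrasive; alike after half a turn.
- fine3: Fine shoe, loose, face up on the bench: steel plate 6 mm thick, 80 long, 44 wide, plus an ear 14 long, 20 wide, mid each end (108 over ears); on it ONE solid abrasive block 74 long, 40 wide, top 32 mm above the underside. 0.27-0.49 kg. Grip across the block. Origin: centre of plate's underside; x along its length, z out of the abrasive; alike after half a turn.
- coarse1: Coarse shoe, clipped face up in a bracket (2 or 3 present): steel plate 6 mm thick, 80 long, 44 wide, plus an ear 14 long, 20 wide, mid each end (108 over ears); on it THREE separate bars 21 long, 40 wide, tops 26 mm above the underside, 5.5 mm gaps. 0.27-0.49 kg. Grip across the middle bar. Origin: centre of plate's underside; x along its length, z out of the abrasive; alike after half a turn.
- coarse2: Coarse shoe, clipped face up in a bracket (2 or 3 present): steel plate 6 mm thick, 80 long, 44 wide, plus an ear 14 long, 20 wide, mid each end (108 over ears); on it THREE separate bars 21 long, 40 wide, tops 26 mm above the underside, 5.5 mm gaps. 0.27-0.49 kg. Grip across the middle bar. Origin: centre of plate's underside; x along its length, z out of the abrasive; alike after half a turn.
- coarse3: Coarse shoe, clipped face up in a bracket (2 or 3 present): steel plate 6 mm thick, 80 long, 44 wide, plus an ear 14 long, 20 wide, mid each end (108 over ears); on it THREE separate bars 21 long, 40 wide, tops 26 mm above the underside, 5.5 mm gaps. 0.27-0.49 kg. Grip across the middle bar. Origin: centre of plate's underside; x along its length, z out of the abrasive; alike after half a turn.
- carrier: Shoe carrier lying face up, fixed: plate 144 (x) by 224 mm (y), top 16 mm above the bench; three parallel brackets 76 mm apart along its y, shoes lying along its x. Left or right on the bench (the tray on the other side), turned up to 0.22 rad. Origin under its centre, z up. A shoe comes out by a straight upward pull of about 12 to 22 N; the brackets' long sides are open for the fingers.
- bracket1 (a point): Seat centre of the bracket at the carrier's -y end, 16 mm above the bench, axes as the carrier's; a seated shoe's origin lies here. Slot at each end (all three alike): steel cheeks 43-55 mm from centre along x, 18-27 mm either side of the mid-line, tops 22 mm over the seat; end wall 56 mm from centre, flared tab above it to 26 mm over the seat; a bent spring clip on each side of the ear.
- bracket2 (a point): Seat centre of the bracket at the carrier's middle, 16 mm above the bench, axes as the carrier's; a seated shoe's origin lies here. Clips (all three alike): mouths 26 mm apart at 20 mm over the seat, narrowing to 17 mm at 10 mm over it. A 20 mm ear stops on them about 12 mm up; press down with 6 to 18 N until the plate lies on the seat, snapped under the clips.
- bracket3 (a point): Seat centre of the bracket at the carrier's +y end, 16 mm above the bench, axes as the carrier's; a seated shoe's origin lies here. Like the others. Between neighbouring abrasive blocks there are 36 mm for a finger; keep fingertips 2 mm or more over the seat.
- tray: Fitted wooden storage tray, fixed, 144 (x) by 226 (y) by 14 mm tall, with three shoe-shaped pockets 76 mm apart along its y, empty at the start; turned up to 0.22 rad. Origin under its centre, z up.
- pocket1 (a point): Floor centre of the pocket at the tray's -y end, 6 mm above the bench; axes as the tray's. 8 mm deep, cut to the outline of a shoe's plate and ears with 2.5 mm play all round; the shoe lies along the tray's x, either way round.
- pocket2 (a point): Floor centre of the pocket at the tray's middle, 6 mm above the bench; axes as the tray's. 8 mm deep, cut to the outline of a shoe's plate and ears with 2.5 mm play all round; the shoe lies along the tray's x, either way round.
- pocket3 (a point): Floor centre of the pocket at the tray's +y end, 6 mm above the bench; axes as the tray's. 8 mm deep, cut to the outline of a shoe's plate and ears with 2.5 mm play all round; the shoe lies along the tray's x, either way round.
- buff: Bystander: grey felt buffing wheel, 124 mm across, 30 mm thick with a steel spindle 28 mm tall, lying flat. Origin under its centre.
- earmuffs: Bystander: red ear defenders, about 170 x 150 mm, 72 mm tall. Origin under the midpoint between the cups.
- offcut: Bystander: marble offcut 80 x 130 x 20 mm lying flat. Origin under its centre.
Mind the look-alikes: they are no part of the job. What is shaped like the fine2 but purple is not meant.

How it is judged (in metres and radians):
At the end, for the whole second after the job is handed in: Each fine shoe lies face up in some bracket (within 5 mm sideways and 2.5 mm in height of its seat point), each coarse shoe present in some pocket (6 mm, 2.5 mm); all flat within 0.04 rad, lengthwise within 0.1 rad of the carrier's or tray's x, either way round, and at rest (((horizontal distance between fine1 and bracket1 below 0.005 m and z of fine1 in the frame of bracket1 between -0.0025 and 0.0025 m and angle between the x axis of fine1 and the x axis of carrier, either way round below 0.1 rad and angle between fine1's own z axis and vertical below 0.04 rad) or (horizontal distance between fine1 and bracket2 below 0.005 m and z of fine1 in the frame of bracket2 between -0.0025 and 0.0025 m and angle between the x axis of fine1 and the x axis of carrier, either way round below 0.1 rad and angle between fine1's own z axis and vertical below 0.04 rad) or (horizontal distance between fine1 and bracket3 below 0.005 m and z of fine1 in the frame of bracket3 between -0.0025 and 0.0025 m and angle between the x axis of fine1 and the x axis of carrier, either way round below 0.1 rad and angle between fine1's own z axis and vertical below 0.04 rad)) and linear speed of each of fine1, coarse1, fine2, coarse2, fine3, coarse3 below 0.02 m/s and ((horizontal distance between coarse1 and pocket1 below 0.006 m and z of coarse1 in the frame of pocket1 between -0.0025 and 0.0025 m and angle between the x axis of coarse1 and the x axis of tray, either way round below 0.1 rad and angle between coarse1's own z axis and vertical below 0.04 rad) or (horizontal distance between coarse1 and pocket2 below 0.006 m and z of coarse1 in the frame of pocket2 between -0.0025 and 0.0025 m and angle between the x axis of coarse1 and the x axis of tray, either way round below 0.1 rad and angle between coarse1's own z axis and vertical below 0.04 rad) or (horizontal distance between coarse1 and pocket3 below 0.006 m and z of coarse1 in the frame of pocket3 between -0.0025 and 0.0025 m and angle between the x axis of coarse1 and the x axis of tray, either way round below 0.1 rad and angle between coarse1's own z axis and vertical below 0.04 rad)) and ((horizontal distance between fine2 and bracket1 below 0.005 m and z of fine2 in the frame of bracket1 between -0.0025 and 0.0025 m and angle between the x axis of fine2 and the x axis of carrier, either way round below 0.1 rad and angle between fine2's own z axis and vertical below 0.04 rad) or (horizontal distance between fine2 and bracket2 below 0.005 m and z of fine2 in the frame of bracket2 between -0.0025 and 0.0025 m and angle between the x axis of fine2 and the x axis of carrier, either way round below 0.1 rad and angle between fine2's own z axis and vertical below 0.04 rad) or (horizontal distance between fine2 and bracket3 below 0.005 m and z of fine2 in the frame of bracket3 between -0.0025 and 0.0025 m and angle between the x axis of fine2 and the x axis of carrier, either way round below 0.1 rad and angle between fine2's own z axis and vertical below 0.04 rad)) and ((horizontal distance between coarse2 and pocket1 below 0.006 m and z of coarse2 in the frame of pocket1 between -0.0025 and 0.0025 m and angle between the x axis of coarse2 and the x axis of tray, either way round below 0.1 rad and angle between coarse2's own z axis and vertical below 0.04 rad) or (horizontal distance between coarse2 and pocket2 below 0.006 m and z of coarse2 in the frame of pocket2 between -0.0025 and 0.0025 m and angle between the x axis of coarse2 and the x axis of tray, either way round below 0.1 rad and angle between coarse2's own z axis and vertical below 0.04 rad) or (horizontal distance between coarse2 and pocket3 below 0.006 m and z of coarse2 in the frame of pocket3 between -0.0025 and 0.0025 m and angle between the x axis of coarse2 and the x axis of tray, either way round below 0.1 rad and angle between coarse2's own z axis and vertical below 0.04 rad)) and ((horizontal distance between fine3 and bracket1 below 0.005 m and z of fine3 in the frame of bracket1 between -0.0025 and 0.0025 m and angle between the x axis of fine3 and the x axis of carrier, either way round below 0.1 rad and angle between fine3's own z axis and vertical below 0.04 rad) or (horizontal distance between fine3 and bracket2 below 0.005 m and z of fine3 in the frame of bracket2 between -0.0025 and 0.0025 m and angle between the x axis of fine3 and the x axis of carrier, either way round below 0.1 rad and angle between fine3's own z axis and vertical below 0.04 rad) or (horizontal distance between fine3 and bracket3 below 0.005 m and z of fine3 in the frame of bracket3 between -0.0025 and 0.0025 m and angle between the x axis of fine3 and the x axis of carrier, either way round below 0.1 rad and angle between fine3's own z axis and vertical below 0.04 rad)) and ((horizontal distance between coarse3 and pocket1 below 0.006 m and z of coarse3 in the frame of pocket1 between -0.0025 and 0.0025 m and angle between the x axis of coarse3 and the x axis of tray, either way round below 0.1 rad and angle between coarse3's own z axis and vertical below 0.04 rad) or (horizontal distance between coarse3 and pocket2 below 0.006 m and z of coarse3 in the frame of pocket2 between -0.0025 and 0.0025 m and angle between the x axis of coarse3 and the x axis of tray, either way round below 0.1 rad and angle between coarse3's own z axis and vertical below 0.04 rad) or (horizontal distance between coarse3 and pocket3 below 0.006 m and z of coarse3 in the frame of pocket3 between -0.0025 and 0.0025 m and angle between the x axis of coarse3 and the x axis of tray, either way round below 0.1 rad and angle between coarse3's own z axis and vertical below 0.04 rad))); the robot touches nothing.
It fails at once if buffing wheel shoved more than 3 cm (distance of buff from where it was at the start of the episode above 0.03 m).
It fails at once if ear defenders shoved more than 3 cm (distance of earmuffs from where it was at the start of the episode above 0.03 m).
It fails at once if marble offcut shoved more than 3 cm (distance of offcut from where it was at the start of the episode above 0.03 m).
Of coarse1, coarse2, coarse3 only 2 to 3 are there at a start; the rules pass over those that are not, and their reading is None.
At some moment in a run one of fine1, fine2, fine3 may be knocked a few centimetres aside while the robot is not near it.
It also fails if it takes over 208 s, if anything falls off the work surface, if the arm or the gripper's body presses on something with over 40 N, if the wrist force passes 120 N, or if a joint passes its speed limit or range.

## Working session

There is one attempt and no reset: what is moved stays moved. The work goes in short steps, Python scripts to look and compute and a shell command to move; the robot and the scene stay as the last step left them, time stands still between calls to the robot, and variables do not carry over. Pictures are saved under pics/ and viewed, at most 14 in all, crops included, and the job is handed in when it is done.

```bash
mkdir -p pics; ls; python3 - <<'E'
from plant import *
import cv2
o=get_obs(); print(o)
for c in ("scene","side"):
    im=snapshot(c); cv2.imwrite(f"pics/{c}0.png",im[:,:,::-1]); 
    p=camera_params(c); print(c,p)
    for t in ("fine1","coarse1","carrier","tray","buff","earmuffs","offcut"):
        print(t,[(round(d["p"],2),[int(v) for v in d["rect"]]) for d in boxes_of(c,t)][:6])
E
```

```text
pics
{'clock': 0.0, 'joint_pos': array([ 8.82985003e+01,  2.05918797e+01,  6.33037672e-01, -1.99723080e-02,
       -7.01365415e+01, -1.65089464e+01]), 'qvel': array([ 0.01902783,  0.10300937, -0.03281901, -0.00912029,  0.06883471,
        0.0322926 ]), 'tau': array([-9.65349027e-04, -5.82712734e+01,  2.93055135e+01,  6.99697718e+00,
        6.87709486e-03, -1.58548964e-04]), 'tool_pos': array([0.21079336, 0.64071479, 0.22561255]), 'orientation': array([ 1.79903213e+02, -9.10614147e-03, -1.82172403e+01]), 'force': array([-0.29572068,  0.08807135, -0.57100344]), 'moment': array([ 0.02552357,  0.03278862, -0.00055334]), 'gripper_force': 0.0, 'opening': 0.08778941038316276}
scene {'mtx': array([[432.18979428,   0.        , 321.61112348],
       [  0.        , 432.18979428, 201.08940814],
       [  0.        ,   0.        ,   1.        ]]), 'rvec': array([ 2.36994717,  0.78879378, -0.24637179]), 'tvec': array([-0.4833527 , -0.26939756,  1.5366645 ])}
fine1 [(0.94, [285, 190, 31, 29]), (0.89, [256, 319, 20, 43]), (0.73, [269, 167, 23, 22]), (0.68, [322, 212, 28, 30]), (0.62, [225, 184, 19,
[... 391 characters left out ...]
ide {'mtx': array([[517.09722032,   0.        , 308.68848297],
       [  0.        , 517.09722032, 205.51207329],
       [  0.        ,   0.        ,   1.        ]]), 'rvec': array([ 2.44247852, -0.13436765,  0.03692968]), 'tvec': array([-0.61436277,  0.06694431,  1.18959728])}
fine1 [(0.94, [371, 345, 51, 50]), (0.85, [207, 195, 43, 26]), (0.61, [257, 213, 44, 22]), (0.58, [194, 255, 34, 39]), (0.22, [333, 126, 46, 37])]
coarse1 [(0.85, [272, 321, 55, 31]), (0.57, [269, 289, 54, 25]), (0.56, [259, 254, 55, 27]), (0.26, [315, 205, 47, 21])]
carrier [(0.94, [250, 248, 89, 120])]
tray [(0.86, [231, 109, 59, 66])]
buff [(0.69, [332, 125, 46, 38])]
earmuffs [(0.63, [359, 239, 90, 69])]
offcut []
```

```bash
python3 - <<'E'
import cv2
a=cv2.imread("pics/scene0.png")[100:400,170:450]; cv2.imwrite("pics/sc0.png",cv2.resize(a,None,fx=2,fy=2,interpolation=cv2.INTER_CUBIC))
E
```

```text
(no output)
```

View pics/sc0.png

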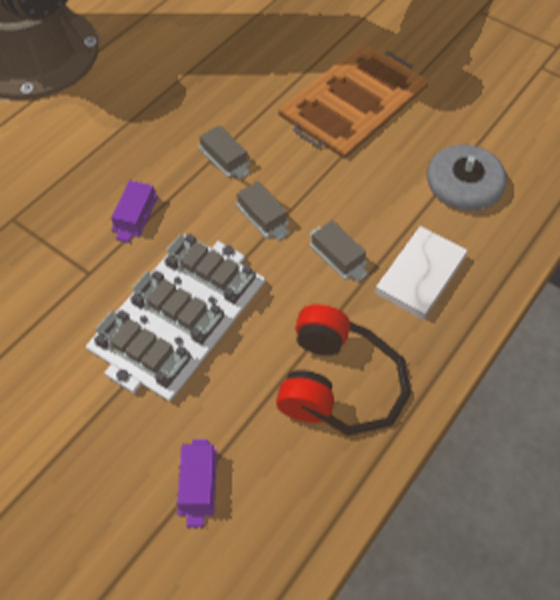

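View pics/side0.png

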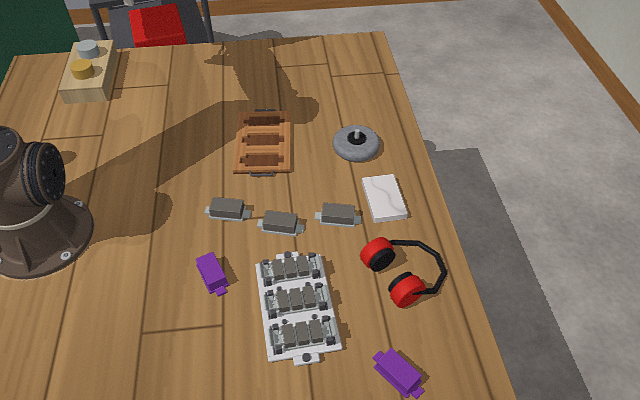

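The crop shows three grey fine shoes at about (225,152), (262,210) and (340,248), and the carrier at (180,310) holding three coarse shoes. The tray is at (355,98), and the purple look-alikes are at (132,210) and (197,482). The side view agrees. Next I'll localise everything with both cameras.

```bash
cat > h.py <<'E'
import numpy as np, cv2
from scipy.spatial.transform import Rotation as R
from plant import *
def cam(c):
    p=camera_params(c); M=cv2.Rodrigues(np.array(p["rvec"]))[0]; return np.array(p["mtx"]),M,np.array(p["tvec"]).ravel()
def plane(c,uv,z,P=None):
    K,M,t=P or cam(c); uv=np.atleast_2d(np.array(uv,float))
    d=(M.T@np.linalg.inv(K)@np.c_[uv,np.ones(len(uv))].T).T; o=-M.T@t
    return (o+d*((z-o[2])/d[:,2])[:,None])[:,:2]
def proj(c,X,P=None):
    K,M,t=P or cam(c); q=(K@(M@np.atleast_2d(X).T+t[:,None])).T; return q[:,:2]/q[:,2:]
def tcp():
    o=get_obs(); return np.array(o["tool_pos"]),R.from_euler("xyz",o["orientation"],degrees=True)
def rows(x,y,z,yaw):
    "row to reach a downward tool pose, tool y-axis closing; yaw = tool orientation yaw (roll 180)"
    p,r=tcp(); T=R.from_euler("xyz",[180,0,yaw],degrees=True)
    s=r.inv().apply(np.array([x,y,z])-p)/0.3; w=(r.inv()*T).as_rotvec()/np.pi
    return np.round(np.r_[s,w],4)
E
python3 - <<'E'
from h import *
H=dict(fine1=0,coarse1=.016,bracket1=.016,bracket2=.016,bracket3=.016,pocket1=.006,pocket2=.006,pocket3=.006,carrier=0,tray=0,offcut=0,earmuffs=0,buff=0)
for c in ("scene","side"):
    snapshot(c); print(c)
    for t,z in H.items():
        print(t,[(round(d["p"],2),np.round(d["uv"]).astype(int).tolist(),np.round(plane(c,d["uv"],z)[0],3).tolist()) for d in landmark_of(c,t)][:6])
print(camera_params("wrist"), tcp()[0])
E
```

```text
scene
fine1 [(0.98, [284, 180], [0.441, 0.012]), (0.95, [269, 341], [0.744, -0.413]), (0.77, [300, 206], [0.546, -0.038]), (0.68, [337, 230], [0.687, -0.041]), (0.68, [236, 201], [0.378, -0.14]), (0.6, [348, 151], [0.531, 0.246])]
coarse1 [(0.96, [243, 273], [0.572, -0.318]), (0.95, [272, 238], [0.561, -0.184]), (0.59, [264, 257], [0.583, -0.246])]
bracket1 [(0.9, [240, 274], [0.568, -0.324]), (0.87, [271, 234], [0.55, -0.175]), (0.72, [257, 255], [0.565, -0.251]), (0.64, [359, 135], [0.525, 0.318])]
bracket2 [(0.9, [240, 274], [0.568, -0.324]), (0.87, [271, 234], [0.55, -0.175]), (0.72, [257, 255], [0.565, -0.251]), (0.64, [359, 135], [0.525, 0.318])]
bracket3 [(0.9, [240, 274], [0.568, -0.324]), (0.87, [271, 234], [0.55, -0.175]), (0.72, [257, 255], [0.565, -0.251]), (0.64, [359, 135], [0.525, 0.318])]
pocket1 [(0.84, [360, 140], [0.537, 0.312]), (0.71, [335, 160], [0.523, 0.18]), (0.57, [345, 146], [0.514, 0.253]), (0.45, [273, 236], [0.555, -0.173])]
pocket2 [(0.84, [360, 140], [0.537, 0.312]), (0.71, [335, 160], [0.523, 0.18]), (0.57, [345, 146], [0.514, 0.253]), (0.45, [273, 23
[... 1425 characters left out ...]
 [0.514, 0.255]), (0.66, [266, 120], [0.536, 0.329])]
pocket3 [(0.95, [262, 162], [0.515, 0.169]), (0.95, [260, 140], [0.514, 0.255]), (0.66, [266, 120], [0.536, 0.329])]
carrier [(0.77, [294, 303], [0.561, -0.241])]
tray [(0.88, [263, 141], [0.523, 0.254])]
offcut [(0.56, [383, 201], [0.798, 0.01])]
earmuffs [(0.88, [387, 283], [0.762, -0.215])]
buff [(0.63, [354, 150], [0.757, 0.194])]
{'mtx': array([[287.64372185,   0.        , 324.61283735],
       [  0.        , 287.64372185, 197.95146053],
       [  0.        ,   0.        ,   1.        ]]), 'rvec': array([-1.73332137,  2.39682918,  0.33834107]), 'tvec': array([ 0.67381838, -0.03363182,  0.39010152])} [0.21094023 0.64115634 0.22653629]
```

```bash
python3 - <<'E'
from h import *
K,M,t=cam("wrist"); p,r=tcp()
o=-M.T@t; print("cam in tool",r.inv().apply(o-p), (r.as_matrix().T@M.T).round(3))
print(rows(.53,.25,.25,-6))
E
```

```text
cam in tool [ 0.07621903  0.00108518 -0.15739593] [[-0.001 -0.961 -0.277]
 [ 1.    -0.001  0.   ]
 [-0.    -0.277  0.961]]
[ 1.4177  0.9063 -0.0782  0.     -0.     -0.0678]
```

```bash
python3 -m inch '.7 .45 0 0 0 0;.7 .45 0 0 0 0;.7 .45 0 0 0 0;.7 .45 0 0 0 0;.7 .45 0 0 0 0;.7 .45 0 0 0 0;.7 .45 0 0 0 0'
python3 -m inch '.72 .456 -.078 0 0 -.068;.72 .456 -.078 0 0 -.068;.72 .456 -.078 0 0 -.068;.72 .456 -.078 0 0 -.068;.72 .456 -.078 0 0 -.068;.72 .456 -.078 0 0 -.068;.72 .456 -.078 0 0 -.068;.72 .456 -.078 0 0 -.068;.72 .456 -.078 0 0 -.068;.72 .456 -.078 0 0 -.068'
python3 - <<'E'
from h import *
P=cam("wrist"); im=snapshot("wrist"); cv2.imwrite("pics/w1.png",im[:,:,::-1]); print(tcp()[0],get_obs()["joint_pos"],get_obs()["orientation"])
for t,z in dict(tray=0,pocket1=.006).items(): print(t,[(round(d["p"],2),np.round(d["uv"],1).tolist(),plane("wrist",d["uv"],z,P)[0].round(4).tolist()) for d in landmark_of("wrist",t)])
print(rows(.56,-.05,.25,6))
E
```

```text
clock: 2.78
tool_pos: [0.3711, 0.4424, 0.2272]
orientation: [180.0, -0.0, -18.4]
force: [-0.1, 0.7, 0.0]
opening: 0.0873
gripper_force: 0.0
clock: 3.62
tool_pos: [0.5302, 0.2504, 0.2498]
orientation: [-180.0, 0.0, -6.0]
force: [0.1, -0.8, -0.6]
opening: 0.0875
gripper_force: 0.0
[0.53007508 0.25066078 0.24985339] [ 4.43945460e+01  1.14337918e+01 -8.82565287e+00 -1.11339809e-02
 -6.97472257e+01  3.96976266e+01] [-1.79998461e+02  1.22975821e-02 -5.91168204e+00]
tray [(0.75, [324.9, 171.2], [0.5285, 0.2487])]
pocket1 [(0.97, [268.8, 176.0], [0.5311, 0.3285]), (0.6, [325.3, 174.3], [0.5251, 0.2484])]
[ 2.021e-01  9.873e-01 -4.000e-04  0.000e+00  0.000e+00 -6.600e-02]
```

View pics/w1.png

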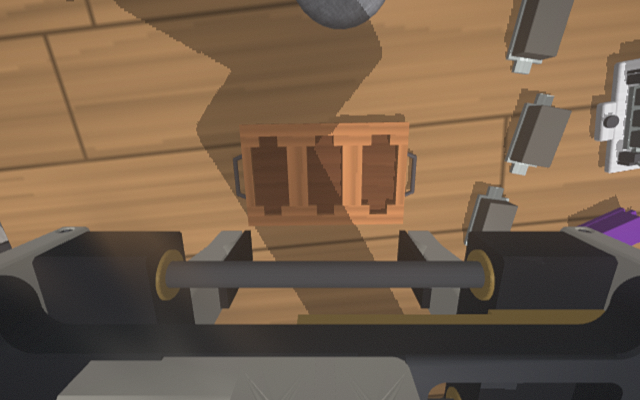

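The wrist view shows the tray at about x 238-410, y 122-222, with three empty pockets. The fine shoes are on the right. I'll fit the outlines by edge matching.

```bash
cat >> h.py <<'E'
from scipy.optimize import differential_evolution as DE
def cross(z,dx=0,cy=0,g=0): # plate+ears outline
    a,b,c,d=.04+g,.022+g,.054+g,.010+g
    q=np.array([(a,-b),(a,-d),(c,-d),(c,d),(a,d),(a,b),(-a,b),(-a,d),(-c,d),(-c,-d),(-a,-d),(-a,-b)]); return np.c_[q[:,0],q[:,1]+cy,np.full(12,z)]
def rect(l,w,z,cx=0,cy=0):
    return np.array([(cx+s*l/2,cy+u*w/2,z) for s,u in((-1,-1),(1,-1),(1,1),(-1,1))])
MODEL=dict(tray=[rect(.144,.226,.014)]+[cross(.014,cy=k*.076,g=.0025) for k in(-1,0,1)],
 carrier=[rect(.144,.224,.016)],
 coarse=[cross(.006)]+[rect(.021,.04,.026,cx=k*.0265) for k in(-1,0,1)],
 fine=[rect(.074,.04,.032),cross(.006)])
def samp(loops,n=.002):
    X=[];T=[]
    for L in loops:
        for a,b in zip(L,np.roll(L,-1,0)):
            k=max(int(np.linalg.norm(b-a)/n),2); s=(np.arange(k)+.5)/k
            X.append(a+s[:,None]*(b-a)); T.append(np.tile((b-a)/np.linalg.norm(b-a),(k,1)))
    return np.vstack(X),np.vstack(T)
def edgefit(im,P,loops,g,z0=0,dxy=.015,dyaw=8,blur=1.0):
    "pose x,y,yaw(deg) of planar-outline model, started at g"
    c=cv2.GaussianBlur(im.astype(np.float32),(0,0),blur)
    gx=cv2.Sobel(c,cv2.CV_32F,1,0)/8; gy=cv2.Sobel(c,cv2.CV_32F,0,1)/8
    X,T=samp(loops)
    def cost(v):
        r=R.from_euler("z",v[2],degrees=True); A=r.apply(X)+[v[0],v[1],z0]; B=A+r.apply(T)*1e-3
        u=proj(None,A,P); d=proj(None,B,P)-u; n=np.c_[-d[:,1],d[:,0]]/np.linalg.norm(d,axis=1)[:,None]
        m=[cv2.remap(q,u[:,0].astype(np.float32)[None],u[:,1].astype(np.float32)[None],cv2.INTER_LINEAR)[0] for q in(gx,gy)]
        s=np.abs(m[0]*n[:,:1]+m[1]*n[:,1:]).sum(1); return -np.minimum(s,60).mean()
    q=DE(cost,[(g[0]-dxy,g[0]+dxy),(g[1]-dxy,g[1]+dxy),(g[2]-dyaw,g[2]+dyaw)],popsize=20,seed=0,tol=1e-6)
    return q.x.round(4),round(-q.fun,2)
E
python3 - <<'E'
from h import *
P=cam("wrist"); im=cv2.imread("pics/w1.png")
for b in (1,2): print(edgefit(im,P,MODEL["tray"],(.5265,.2487,-6),blur=b))
for c,n in (("side","side0"),("scene","scene0")): print(c,edgefit(cv2.imread(f"pics/{n}.png"),cam(c),MODEL["tray"],(.5265,.2487,-6)),edgefit(cv2.imread(f"pics/{n}.png"),cam(c),MODEL["carrier"],(.561,-.25,6)))
E
python3 -m inch '.202 .987 0 0 0 -.066;.202 .987 0 0 0 -.066;.202 .987 0 0 0 -.066;.202 .987 0 0 0 -.066;.202 .987 0 0 0 -.066;.202 .987 0 0 0 -.066;.202 .987 0 0 0 -.066;.202 .987 0 0 0 -.066;.202 .987 0 0 0 -.066;.202 .987 0 0 0 -.066'
python3 - <<'E'
from h import *
P=cam("wrist"); im=snapshot("wrist")[:,:,::-1]; cv2.imwrite("pics/w2.png",im);print(tcp()[0],get_obs()["joint_pos"])
for g in ((.432,.018,0),(.545,-.043,0),(.686,-.033,0)):
  print([edgefit(im,P,MODEL["fine"],g,dyaw=40,blur=b) for b in(1,2)])
print(rows(.58,-.25,.25,6))
E
```

```text
(array([ 0.5237,  0.2501, -5.0468]), np.float64(29.61))
(array([ 0.5237,  0.2503, -5.0969]), np.float64(17.58))
side (array([ 0.522,  0.248, -5.044]), np.float64(32.48)) (array([ 0.5642, -0.2494,  3.9386]), np.float64(51.23))
scene (array([ 0.5238,  0.249 , -5.0056]), np.float64(27.47)) (array([ 0.5693, -0.2495,  3.7687]), np.float64(42.82))
clock: 4.6
tool_pos: [0.5601, -0.0509, 0.2499]
orientation: [-180.0, 0.0, 5.9]
force: [0.5, 0.2, 0.3]
opening: 0.0876
gripper_force: 0.0
[ 0.56013706 -0.05017557  0.24991713] [ 1.48143706e+01  9.12031785e+00 -1.17024502e+01 -1.16491441e-02
 -6.91735950e+01  8.11180278e+01]
[(array([ 4.38600e-01,  1.35000e-02, -1.43824e+01]), np.float64(16.83)), (array([  0.4376,   0.015 , -12.0544]), np.float64(9.88))]
[(array([  0.5494,  -0.038 , -15.678 ]), np.float64(23.07)), (array([  0.5487,  -0.0377, -15.577 ]), np.float64(13.07))]
[(array([  0.6842,  -0.0296, -13.3297]), np.float64(32.49)), (array([  0.6845,  -0.0292, -13.2066]), np.float64(16.1))]
[-2.900e-03  6.694e-01 -4.000e-04 -1.000e-04 -0.000e+00 -4.000e-04]
```

View pics/w2.png

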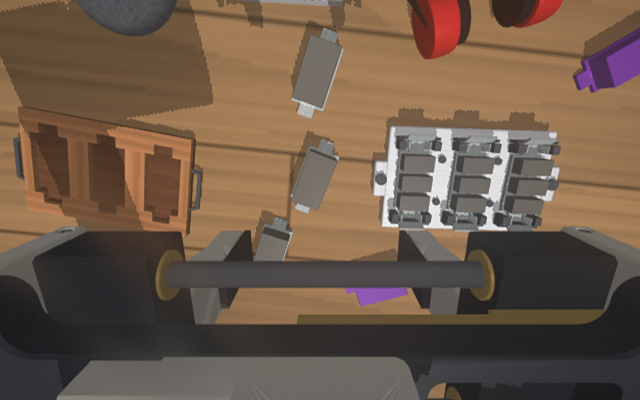

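The wrist view shows the carrier at x 380-555, y 122-232, with three coarse shoes (three bars each). The fine shoes are at about (318,70), (315,175) and (272,240). Next I'll move over the carrier.

```bash

python3 -m inch '0 .67 0 0 0 0;0 .67 0 0 0 0;0 .67 0 0 0 0;0 .67 0 0 0 0;0 .67 0 0 0 0;0 .67 0 0 0 0;0 .67 0 0 0 0'
python3 - <<'E'
from h import *
P=cam("wrist"); im=snapshot("wrist")[:,:,::-1]; cv2.imwrite("pics/w3.png",im);print(tcp()[0])
c=edgefit(im,P,MODEL["carrier"],(.5665,-.25,4)); print(c, edgefit(im,P,MODEL["carrier"],(.5665,-.25,4),blur=2))
for k in(-1,0,1):
  r=R.from_euler("z",c[0][2],degrees=True).apply([0,.076*k,0]); b=c[0][:2]+r[:2]
  print(b,[edgefit(im,P,MODEL["coarse"],(*b,c[0][2]),z0=.016,dxy=.008,dyaw=5,blur=q) for q in(1,2)])
E
```

```text
clock: 5.23
tool_pos: [0.5812, -0.2509, 0.2492]
orientation: [-180.0, 0.1, 5.9]
force: [0.6, 0.4, 0.7]
opening: 0.0877
gripper_force: 0.0
[ 0.58117339 -0.24991027  0.24945195]
(array([ 0.5672, -0.2493,  3.9451]), np.float64(47.26)) (array([ 0.5671, -0.2491,  3.9995]), np.float64(31.9))
[ 0.57242884 -0.32511991] [(array([ 0.5723, -0.3256,  4.7148]), np.float64(36.28)), (array([ 0.5721, -0.3249,  5.8007]), np.float64(25.19))]
[ 0.5672 -0.2493] [(array([ 0.5669, -0.2485,  5.1731]), np.float64(37.9)), (array([ 0.567 , -0.2488,  5.3989]), np.float64(28.68))]
[ 0.56197116 -0.17348009] [(array([ 0.5616, -0.1721,  3.1543]), np.float64(34.99)), (array([ 0.5614, -0.1729,  2.4159]), np.float64(25.15))]
```

View pics/w3.png

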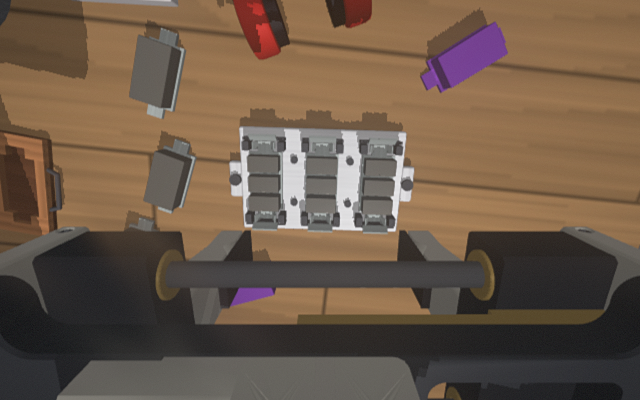

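The view shows the carrier at x 232-412, y 127-230. All fits agree on carrier (0.567,-0.249, 4.0°) and tray (0.5237,0.2495,-5.05°). I'll pull the first coarse shoe from bracket3.

```bash
cat >> h.py <<'E'
def chain(*tg):
    "tg: (x,y,z,yaw) world targets; prints the row of each call, the first from the measured pose"
    p,r=tcp()
    for x,y,z,yaw in tg:
        T=R.from_euler("xyz",[180,0,yaw],degrees=True); s=r.inv().apply(np.array([x,y,z])-p)/.3; w=(r.inv()*T).as_rotvec()/np.pi
        print((x,y,z,yaw),' '.join(f'{v:.3f}' for v in np.r_[s,w]), 'dist',round(np.linalg.norm(s)*.3,3)); p=np.array([x,y,z]); r=T
def spot(c,k):
    "bracket (k 1..3) or pocket world xy and yaw"
    x,y,a={'b':(.567,-.249,4.0),'p':(.5237,.2495,-5.05)}[c]; v=R.from_euler("z",a,degrees=True).apply([0,(k-2)*.076,0]); return round(x+v[0],4),round(y+v[1],4),a
E
python3 - <<'E'
from h import *
b=spot('b',3);p=spot('p',1)
chain((*b[:2],.1,b[2]),(*b[:2],.026,b[2]),(*b[:2],.12,b[2]),(.54,0,.12,0),(*p[:2],.12,p[2]),(*p[:2],.03,p[2]),(*p[:2],.0165,p[2]))
E
```

```text
(np.float64(0.5617), np.float64(-0.1732), 0.1, 4.0) -0.038 -0.261 0.498 -0.000 0.000 0.011 dist 0.169
(np.float64(0.5617), np.float64(-0.1732), 0.026, 4.0) 0.000 -0.000 0.247 0.000 0.000 0.000 dist 0.074
(np.float64(0.5617), np.float64(-0.1732), 0.12, 4.0) 0.000 0.000 -0.313 0.000 0.000 0.000 dist 0.094
(0.54, 0, 0.12, 0) -0.032 -0.581 -0.000 0.000 -0.000 0.022 dist 0.175
(np.float64(0.517), np.float64(0.1738), 0.12, -5.05) -0.077 -0.579 -0.000 0.000 -0.000 0.028 dist 0.175
(np.float64(0.517), np.float64(0.1738), 0.03, -5.05) 0.000 -0.000 0.300 0.000 0.000 0.000 dist 0.09
(np.float64(0.517), np.float64(0.1738), 0.0165, -5.05) 0.000 -0.000 0.045 0.000 0.000 0.000 dist 0.014
```

```bash

python3 -m inch '-.038 -.261 .498 0 0 .011;-.038 -.261 .498 0 0 .011;-.038 -.261 .498 0 0 .011;-.038 -.261 .498 0 0 .011;-.038 -.261 .498 0 0 .011;-.038 -.261 .498 0 0 .011;-.038 -.261 .498 0 0 .011;-.038 -.261 .498 0 0 .011' -.23
python3 - <<'E'
from h import *
P=cam("wrist"); im=snapshot("wrist")[:,:,::-1]; cv2.imwrite("pics/w4.png",im);print(tcp()[0],get_obs()["opening"])
b=spot('b',3)
print([edgefit(im,P,MODEL["coarse"],b,z0=.016,dxy=.008,dyaw=5,blur=q) for q in(1,2)])
E
```

```text
clock: 5.95
tool_pos: [0.5633, -0.1737, 0.1025]
orientation: [180.0, -0.2, 4.0]
force: [0.3, 0.0, 0.0]
opening: 0.054
gripper_force: 0.0
[ 0.56313981 -0.17404479  0.10253947] 0.054107243741569715
[(array([ 0.5617, -0.1732,  4.3159]), np.float64(39.07)), (array([ 0.5616, -0.173 ,  4.6431]), np.float64(31.41))]
```

View pics/w4.png

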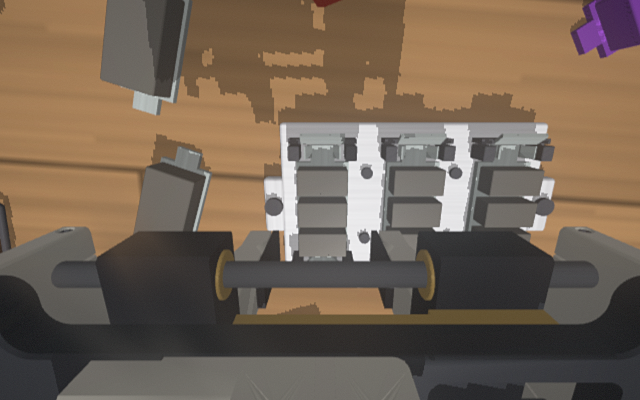

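The shoe in bracket3 is confirmed at (0.5617,-0.1732), with the fingers straddling it. I'll descend, grip and pull.

```bash

python3 -m inch '0 0 .1 0 0 0;0 0 .2 0 0 0;0 0 .247 0 0 0;0 0 .247 0 0 0;0 0 .247 0 0 0'
python3 -m inch '0 0 0 0 0 0;0 0 0 0 0 0;0 0 0 0 0 0;0 0 0 0 0 0;0 0 0 0 0 0;0 0 0 0 0 0;0 0 0 0 0 0;0 0 0 0 0 0' 1
python3 -m inch '0 0 -.01 0 0 0;0 0 -.02 0 0 0;0 0 -.03 0 0 0;0 0 -.04 0 0 0;0 0 -.05 0 0 0;0 0 -.06 0 0 0;0 0 -.08 0 0 0;0 0 -.1 0 0 0'
python3 -m inch '0 0 -.05 0 0 0;0 0 -.1 0 0 0;0 0 -.2 0 0 0;0 0 -.213 0 0 0;0 0 -.213 0 0 0'
```

```text
clock: 6.42
tool_pos: [0.562, -0.1747, 0.0271]
orientation: [180.0, -0.0, 3.9]
force: [1.2, 0.3, 0.8]
opening: 0.0541
gripper_force: 0.0
clock: 7.08
tool_pos: [0.5629, -0.1736, 0.0283]
orientation: [-180.0, -0.2, 4.0]
force: [-0.9, 4.0, 7.0]
opening: 0.0399
gripper_force: 30.0
clock: 7.75
tool_pos: [0.5613, -0.1744, 0.0571]
orientation: [180.0, 0.0, 3.9]
force: [0.2, -0.7, -3.6]
opening: 0.0397
gripper_force: 30.0
clock: 8.17
tool_pos: [0.5632, -0.1745, 0.1234]
orientation: [180.0, -0.3, 3.9]
force: [-0.0, 0.2, -4.0]
opening: 0.0399
gripper_force: 30.0
```

```bash

python3 -m inch '-.032 -.581 0 0 0 .022;-.032 -.581 0 0 0 .022;-.032 -.581 0 0 0 .022;-.032 -.581 0 0 0 .022;-.032 -.581 0 0 0 .022;-.032 -.581 0 0 0 .022'
python3 -m inch '-.077 -.579 0 0 0 .028;-.077 -.579 0 0 0 .028;-.077 -.579 0 0 0 .028;-.077 -.579 0 0 0 .028;-.077 -.579 0 0 0 .028;-.077 -.579 0 0 0 .028;-.077 -.579 0 0 0 .028;-.077 -.579 0 0 0 .028'
python3 - <<'E'
from h import *
P=cam("wrist"); im=snapshot("wrist")[:,:,::-1]; cv2.imwrite("pics/w5.png",im);p=tcp()[0];print(p,get_obs()["opening"])
print([edgefit(im,P,MODEL["tray"],(.5237,.2495,-5),blur=q) for q in(1,2)])
print([edgefit(im,P,MODEL["coarse"],(p[0],p[1],-5),z0=p[2]-.010,dxy=.008,dyaw=5,blur=q) for q in(1,2)])
print(spot('p',1))
E
```

```text
clock: 8.67
tool_pos: [0.5391, 0.0016, 0.1197]
orientation: [-180.0, 0.0, 0.2]
force: [0.1, -0.4, -3.8]
opening: 0.0395
gripper_force: 30.0
clock: 9.33
tool_pos: [0.5166, 0.1716, 0.1197]
orientation: [179.9, 0.1, -5.1]
force: [0.5, -0.4, -3.3]
opening: 0.0399
gripper_force: 30.0
[0.51671747 0.17138051 0.11986401] 0.03940784888283405
[(array([ 0.5238,  0.2493, -5.0608]), np.float64(20.34)), (array([ 0.5237,  0.2495, -5.1699]), np.float64(13.12))]
[(array([ 0.5163,  0.1701, -5.1602]), np.float64(20.49)), (array([ 0.5165,  0.1701, -4.7892]), np.float64(14.58))]
(np.float64(0.517), np.float64(0.1738), -5.05)
```

View pics/w5.png

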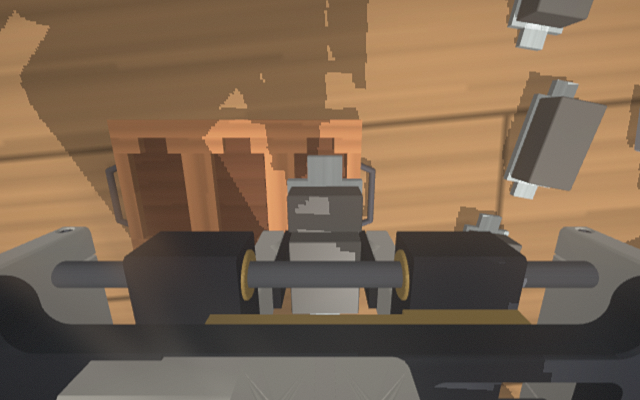

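The shoe is held square, with pocket1 just beyond it at about (320,145). I'll descend to just above the tray and check.

```bash

python3 -m inch '0 0 .1 0 0 0;0 0 .2 0 0 0;0 0 .27 0 0 0;0 0 .27 0 0 0;0 0 .27 0 0 0'
python3 - <<'E'
from h import *
b=spot('p',1)
for i in range(3): snapshot("wrist"); print(tcp()[0].round(4),get_obs()["orientation"].round(2))
chain((*b[:2],.028,b[2]),(*b[:2],.0165,b[2]))
E
```

```text
clock: 9.8
tool_pos: [0.5166, 0.1712, 0.0387]
orientation: [179.9, 0.1, -5.1]
force: [0.1, -0.4, -3.0]
opening: 0.0397
gripper_force: 30.0
[0.5176 0.1721 0.04  ] [ 1.7998e+02 -2.0000e-02 -5.1100e+00]
[0.5181 0.1727 0.0407] [-1.7995e+02 -1.0000e-01 -5.0900e+00]
[0.5182 0.173  0.0411] [-1.7991e+02 -1.3000e-01 -5.0900e+00]
(np.float64(0.517), np.float64(0.1738), 0.028, -5.05) -0.004 -0.002 0.044 -0.001 -0.001 -0.000 dist 0.013
(np.float64(0.517), np.float64(0.1738), 0.0165, -5.05) 0.000 -0.000 0.038 0.000 0.000 0.000 dist 0.012
```

```bash

python3 -m inch '0 0 .02 0 0 0;0 0 .04 0 0 0;0 0 .05 0 0 0;0 0 .06 0 0 0;0 0 .07 0 0 0;0 0 .075 0 0 0;0 0 .075 0 0 0;0 0 .075 0 0 0;0 0 .075 0 0 0'
python3 - <<'E'
from h import *
for i in range(3): snapshot("wrist"); print(tcp()[0].round(4),get_obs()["orientation"].round(2),get_obs()["force"].round(1))
E
```

```text
clock: 10.7
tool_pos: [0.5174, 0.173, 0.0183]
orientation: [-180.0, -0.1, -5.0]
force: [-4.7, -1.1, 12.7]
opening: 0.0395
gripper_force: 30.0
[0.5174 0.1731 0.0183] [-1.7998e+02 -7.0000e-02 -5.0100e+00] [-5.   0.1 12.5]
[0.5174 0.173  0.0183] [-1.7998e+02 -7.0000e-02 -5.0100e+00] [-4.5 -0.9 13.5]
[0.5174 0.173  0.0183] [-1.7998e+02 -7.0000e-02 -5.0100e+00] [-4.   0.1 12.4]
```

Relative to the grip, the plate is on the pocket floor, with a 12 N contact force. I'll release, lift, and plan the next shoe.

```bash

python3 -m inch '0 0 0 0 0 0;0 0 0 0 0 0;0 0 0 0 0 0;0 0 0 0 0 0' -.23
python3 -m inch '0 0 -.1 0 0 0;0 0 -.2 0 0 0;0 0 -.345 0 0 0;0 0 -.345 0 0 0;0 0 -.345 0 0 0;0 0 -.345 0 0 0'
python3 - <<'E'
from h import *
P=cam("wrist"); im=snapshot("wrist")[:,:,::-1]; cv2.imwrite("pics/w6.png",im);p=tcp()[0];print(p)
print(spot('p',1),[edgefit(im,P,MODEL["coarse"],spot('p',1),z0=.006,dxy=.008,dyaw=5,blur=q) for q in(1,2)])
b=spot('b',2);p=spot('p',2)
chain((.54,0,.12,0),(*b[:2],.1,b[2]),(*b[:2],.026,b[2]),(*b[:2],.12,b[2]),(.54,0,.12,0),(*p[:2],.12,p[2]),(*p[:2],.04,p[2]),(*p[:2],.0165,p[2]))
E
```

```text
clock: 11.18
tool_pos: [0.517, 0.1729, 0.0168]
orientation: [180.0, -0.0, -5.1]
force: [0.1, -0.1, -0.5]
opening: 0.0535
gripper_force: 0.0
clock: 11.68
tool_pos: [0.5168, 0.1729, 0.1205]
orientation: [-180.0, -0.0, -5.1]
force: [-0.0, -0.7, -0.9]
opening: 0.0538
gripper_force: 0.0
[0.51638659 0.17249051 0.1196649 ]
(np.float64(0.517), np.float64(0.1738), -5.05) [(array([ 0.5162,  0.1716, -4.9167]), np.float64(41.62)), (array([ 0.5162,  0.1715, -4.9208]), np.float64(24.25))]
(0.54, 0, 0.12, 0) 0.129 0.566 -0.001 0.000 0.000 -0.028 dist 0.174
(np.float64(0.567), np.float64(-0.249), 0.1, 4.0) 0.090 0.830 0.067 0.000 0.000 -0.022 dist 0.251
(np.float64(0.567), np.float64(-0.249), 0.026, 4.0) 0.000 -0.000 0.247 0.000 0.000 0.000 dist 0.074
(np.float64(0.567), np.float64(-0.249), 0.12, 4.0) 0.000 0.000 -0.313 0.000 0.000 0.000 dist 0.094
(0.54, 0, 0.12, 0) -0.032 -0.834 -0.000 0.000 -0.000 0.022 dist 0.25
(np.float64(0.5237), np.float64(0.2495), 0.12, -5.05) -0.054 -0.832 -0.000 0.000 -0.000 0.028 dist 0.25
(np.float64(0.5237), np.float64(0.2495), 0.04, -5.05) 0.000 -0.000 0.267 0.000 0.000 0.000 dist 0.08
(np.float64(0.5237), np.float64(0.2495), 0.0165, -5.05) 0.000 -0.000 0.078 0.000 0.000 0.000 dist 0.024
```

View pics/w6.png

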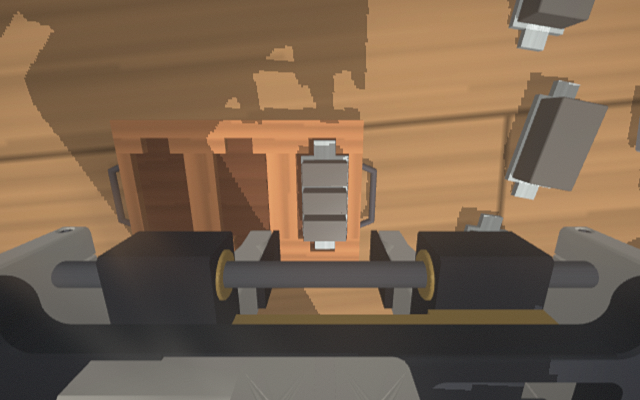

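The first coarse shoe lies in pocket1, square and in place. Next is the bracket2 shoe.

```bash

python3 -m inch '.129 .566 0 0 0 -.028;.129 .566 0 0 0 -.028;.129 .566 0 0 0 -.028;.129 .566 0 0 0 -.028;.129 .566 0 0 0 -.028;.129 .566 0 0 0 -.028'
python3 -m inch '.09 .83 0 0 0 -.022;.09 .83 0 0 0 -.022;.09 .83 0 0 0 -.022;.09 .83 0 0 0 -.022;.09 .83 0 0 0 -.022;.09 .83 0 0 0 -.022;.09 .83 .067 0 0 -.022;.09 .83 .067 0 0 -.022;.09 .83 .067 0 0 -.022;.09 .83 .067 0 0 -.022'
python3 - <<'E'
from h import *
b=spot('b',2)
for i in range(3): snapshot("wrist"); print(tcp()[0].round(4),get_obs()["orientation"].round(2))
chain((*b[:2],.026,b[2]))
E
```

```text
clock: 12.23
tool_pos: [0.5395, -0.0027, 0.1187]
orientation: [179.9, 0.2, -0.3]
force: [-0.0, -0.0, -0.2]
opening: 0.054
gripper_force: 0.0
clock: 13.07
tool_pos: [0.5674, -0.2477, 0.1]
orientation: [-180.0, 0.1, 4.0]
force: [0.1, -0.3, -0.1]
opening: 0.0539
gripper_force: 0.0
[ 0.5678 -0.2475  0.1006] [179.99   0.     4.04]
[ 0.568  -0.2475  0.101 ] [ 1.7998e+02 -4.0000e-02  4.0500e+00]
[ 0.5681 -0.2476  0.1011] [ 1.7998e+02 -6.0000e-02  4.0500e+00]
(np.float64(0.567), np.float64(-0.249), 0.026, 4.0) -0.004 0.004 0.250 0.000 -0.000 0.000 dist 0.075
```

```bash

python3 -m inch '-.004 .004 .1 0 0 0;-.004 .004 .2 0 0 0;-.004 .004 .25 0 0 0;-.004 .004 .25 0 0 0;-.004 .004 .25 0 0 0;-.004 .004 .25 0 0 0'
python3 -m inch '0 0 0 0 0 0;0 0 0 0 0 0;0 0 0 0 0 0;0 0 0 0 0 0;0 0 0 0 0 0;0 0 0 0 0 0;0 0 0 0 0 0;0 0 0 0 0 0' 1
python3 -m inch '0 0 -.01 0 0 0;0 0 -.02 0 0 0;0 0 -.03 0 0 0;0 0 -.04 0 0 0;0 0 -.05 0 0 0;0 0 -.06 0 0 0;0 0 -.08 0 0 0;0 0 -.1 0 0 0'
python3 -m inch '0 0 -.05 0 0 0;0 0 -.1 0 0 0;0 0 -.2 0 0 0;0 0 -.213 0 0 0;0 0 -.213 0 0 0;0 0 -.213 0 0 0'
python3 - <<'E'
from h import *
print(tcp()[0]); p=spot('p',2)
chain((.54,0,.12,0),(*p[:2],.12,p[2]),(*p[:2],.039,p[2]))
E
```

```text
clock: 13.72
tool_pos: [0.5675, -0.2498, 0.0269]
orientation: [180.0, -0.1, 4.0]
force: [-0.6, -0.1, 0.4]
opening: 0.0538
gripper_force: 0.0
clock: 14.38
tool_pos: [0.5671, -0.2495, 0.0267]
orientation: [-180.0, -0.1, 3.9]
force: [-0.8, 5.4, 6.2]
opening: 0.0398
gripper_force: 30.0
clock: 15.05
tool_pos: [0.5662, -0.2503, 0.0559]
orientation: [180.0, 0.0, 3.9]
force: [0.7, -0.5, -3.3]
opening: 0.0397
gripper_force: 30.0
clock: 15.55
tool_pos: [0.5661, -0.2501, 0.1197]
orientation: [-180.0, -0.1, 3.9]
force: [0.2, -0.6, -3.5]
opening: 0.0396
gripper_force: 30.0
[ 0.56613551 -0.25012369  0.11968085]
(0.54, 0, 0.12, 0) -0.030 -0.838 -0.001 -0.000 -0.000 0.022 dist 0.251
(np.float64(0.5237), np.float64(0.2495), 0.12, -5.05) -0.054 -0.832 -0.000 0.000 -0.000 0.028 dist 0.25
(np.float64(0.5237), np.float64(0.2495), 0.039, -5.05) 0.000 -0.000 0.270 0.000 0.000 0.000 dist 0.081
```

```bash

python3 -m inch '-.03 -.838 0 0 0 .022;-.03 -.838 0 0 0 .022;-.03 -.838 0 0 0 .022;-.03 -.838 0 0 0 .022;-.03 -.838 0 0 0 .022;-.03 -.838 0 0 0 .022;-.03 -.838 0 0 0 .022;-.03 -.838 0 0 0 .022'
python3 -m inch '-.054 -.832 0 0 0 .028;-.054 -.832 0 0 0 .028;-.054 -.832 0 0 0 .028;-.054 -.832 0 0 0 .028;-.054 -.832 0 0 0 .028;-.054 -.832 0 0 0 .028;-.054 -.832 0 0 0 .028;-.054 -.832 0 0 0 .028;-.054 -.832 0 0 0 .028'
python3 -m inch '0 0 .1 0 0 0;0 0 .2 0 0 0;0 0 .27 0 0 0;0 0 .27 0 0 0;0 0 .27 0 0 0;0 0 .27 0 0 0;0 0 .27 0 0 0;0 0 .27 0 0 0'
python3 - <<'E'
from h import *
b=spot('p',2)
for i in range(3): snapshot("wrist"); print(tcp()[0].round(4),get_obs()["orientation"].round(2))
chain((*b[:2],.0165,b[2]))
E
```

```text
clock: 16.22
tool_pos: [0.5392, 0.0024, 0.1183]
orientation: [180.0, 0.1, 0.2]
force: [0.9, -0.2, -2.2]
opening: 0.0396
gripper_force: 30.0
clock: 16.97
tool_pos: [0.5235, 0.2486, 0.118]
orientation: [179.9, 0.1, -5.1]
force: [-0.2, -0.9, -2.9]
opening: 0.0396
gripper_force: 30.0
clock: 17.63
tool_pos: [0.5249, 0.2501, 0.0398]
orientation: [-179.9, -0.1, -5.1]
force: [0.1, 0.1, -2.6]
opening: 0.0395
gripper_force: 30.0
[0.5246 0.2502 0.0396] [-1.7989e+02 -1.0000e-01 -5.0800e+00]
[0.5245 0.2501 0.0394] [-1.7991e+02 -8.0000e-02 -5.0700e+00]
[0.5243 0.2501 0.0391] [-1.7993e+02 -6.0000e-02 -5.0600e+00]
(np.float64(0.5237), np.float64(0.2495), 0.0165, -5.05) -0.002 0.002 0.075 -0.000 -0.000 -0.000 dist 0.023
```

```bash

python3 -m inch '0 0 .02 0 0 0;0 0 .04 0 0 0;0 0 .05 0 0 0;0 0 .06 0 0 0;0 0 .07 0 0 0;0 0 .075 0 0 0;0 0 .075 0 0 0;0 0 .075 0 0 0;0 0 .075 0 0 0'
python3 -m inch '0 0 0 0 0 0;0 0 0 0 0 0;0 0 0 0 0 0;0 0 0 0 0 0' -.23
python3 -m inch '0 0 -.1 0 0 0;0 0 -.2 0 0 0;0 0 -.345 0 0 0;0 0 -.345 0 0 0;0 0 -.345 0 0 0;0 0 -.345 0 0 0;0 0 -.345 0 0 0'
python3 - <<'E'
from h import *
P=cam("wrist"); im=snapshot("wrist")[:,:,::-1]; cv2.imwrite("pics/w7.png",im);print(tcp()[0])
print(spot('p',2),[edgefit(im,P,MODEL["coarse"],spot('p',2),z0=.006,dxy=.008,dyaw=5,blur=q) for q in(1,2)])
b=spot('b',1)
chain((.54,0,.12,0),(.56,-.2,.12,4),(*b[:2],.1,b[2]))
E
```

```text
clock: 18.53
tool_pos: [0.5239, 0.2496, 0.0167]
orientation: [180.0, -0.0, -5.0]
force: [-4.0, -1.4, 11.2]
opening: 0.0399
gripper_force: 30.0
clock: 18.87
tool_pos: [0.5241, 0.2499, 0.0156]
orientation: [-180.0, -0.0, -5.1]
force: [0.9, -0.8, 0.3]
opening: 0.0533
gripper_force: 0.0
clock: 19.45
tool_pos: [0.5234, 0.2493, 0.1181]
orientation: [179.9, 0.1, -5.1]
force: [0.1, 0.1, -0.5]
opening: 0.054
gripper_force: 0.0
[0.52325716 0.24919431 0.11787165]
(np.float64(0.5237), np.float64(0.2495), -5.05) [(array([ 0.5237,  0.2478, -4.6879]), np.float64(37.25)), (array([ 0.5236,  0.2475, -4.8822]), np.float64(21.3))]
(0.54, 0, 0.12, 0) 0.129 0.822 -0.006 0.000 0.001 -0.028 dist 0.25
(0.56, -0.2, 0.12, 4) 0.067 0.667 0.000 0.000 0.000 -0.022 dist 0.201
(np.float64(0.5723), np.float64(-0.3248), 0.1, 4.0) 0.012 0.418 0.067 0.000 0.000 0.000 dist 0.127
```

```bash

python3 -m inch '.129 .822 0 0 0 -.028;.129 .822 0 0 0 -.028;.129 .822 0 0 0 -.028;.129 .822 0 0 0 -.028;.129 .822 0 0 0 -.028;.129 .822 0 0 0 -.028;.129 .822 0 0 0 -.028'
python3 -m inch '.067 .667 0 0 0 -.022;.067 .667 0 0 0 -.022;.067 .667 0 0 0 -.022;.067 .667 0 0 0 -.022;.067 .667 0 0 0 -.022;.067 .667 0 0 0 -.022'
python3 -m inch '.012 .418 .03 0 0 0;.012 .418 .06 0 0 0;.012 .418 .06 0 0 0;.012 .418 .06 0 0 0;.012 .418 .06 0 0 0;.012 .418 .06 0 0 0;.012 .418 .06 0 0 0;.012 .418 .06 0 0 0'
python3 - <<'E'
from h import *
P=cam("wrist"); im=snapshot("wrist")[:,:,::-1]
b=spot('b',1); print(b,tcp()[0],get_obs()["orientation"],get_obs()["joint_pos"].round(0))
print([edgefit(im,P,MODEL["coarse"],b,z0=.016,dxy=.008,dyaw=5,blur=q) for q in(1,2)])
chain((*b[:2],.026,b[2]))
E
```

```text
clock: 20.08
tool_pos: [0.5393, -0.0051, 0.1177]
orientation: [179.9, 0.2, -0.3]
force: [0.3, 1.9, -0.7]
opening: 0.0541
gripper_force: 0.0
clock: 20.58
tool_pos: [0.5601, -0.2044, 0.1174]
orientation: [180.0, 0.2, 3.7]
force: [0.3, 0.7, 1.0]
opening: 0.0543
gripper_force: 0.0
clock: 21.25
tool_pos: [0.5731, -0.323, 0.1013]
orientation: [-180.0, 0.0, 4.0]
force: [-0.5, -0.6, -0.3]
opening: 0.0537
gripper_force: 0.0
(np.float64(0.5723), np.float64(-0.3248), 4.0) [ 0.57322621 -0.32303249  0.10154034] [ 1.79994886e+02 -2.36744077e-02  4.02740292e+00] [-12.  25. -11.  -0. -55. 106.]
[(array([ 0.5724, -0.3248,  4.4824]), np.float64(36.94)), (array([ 0.5722, -0.3246,  5.3314]), np.float64(30.04))]
(np.float64(0.5723), np.float64(-0.3248), 0.026, 4.0) -0.004 0.006 0.252 0.000 -0.000 0.000 dist 0.076
```

```bash

python3 -m inch '-.004 .006 .1 0 0 0;-.004 .006 .2 0 0 0;-.004 .006 .25 0 0 0;-.004 .006 .25 0 0 0;-.004 .006 .25 0 0 0;-.004 .006 .25 0 0 0'
python3 -m inch '0 0 0 0 0 0;0 0 0 0 0 0;0 0 0 0 0 0;0 0 0 0 0 0;0 0 0 0 0 0;0 0 0 0 0 0;0 0 0 0 0 0;0 0 0 0 0 0' 1
python3 -m inch '0 0 -.01 0 0 0;0 0 -.02 0 0 0;0 0 -.03 0 0 0;0 0 -.04 0 0 0;0 0 -.05 0 0 0;0 0 -.06 0 0 0;0 0 -.08 0 0 0;0 0 -.1 0 0 0'
python3 -m inch '0 0 -.05 0 0 0;0 0 -.1 0 0 0;0 0 -.2 0 0 0;0 0 -.213 0 0 0;0 0 -.213 0 0 0;0 0 -.213 0 0 0'
python3 - <<'E'
from h import *
print(tcp()[0]); p=spot('p',3)
chain((.55,-.1,.12,0),(.53,.15,.12,-5.05),(*p[:2],.12,p[2]),(*p[:2],.039,p[2]))
E
```

```text
clock: 21.8
tool_pos: [0.5731, -0.326, 0.0278]
orientation: [179.9, -0.1, 4.0]
force: [-0.6, -0.0, 0.5]
opening: 0.054
gripper_force: 0.0
clock: 22.47
tool_pos: [0.5727, -0.3253, 0.0277]
orientation: [-180.0, -0.1, 3.9]
force: [-0.7, 6.0, 6.1]
opening: 0.0397
gripper_force: 30.0
clock: 23.13
tool_pos: [0.5717, -0.3264, 0.0568]
orientation: [180.0, 0.0, 3.9]
force: [0.6, 0.1, -4.3]
opening: 0.0397
gripper_force: 30.0
clock: 23.63
tool_pos: [0.5716, -0.3262, 0.1203]
orientation: [-180.0, -0.1, 3.9]
force: [-0.5, 0.0, -4.3]
opening: 0.0401
gripper_force: 30.0
[ 0.57157846 -0.3261828   0.12028624]
(0.55, -0.1, 0.12, 0) -0.020 -0.757 0.001 -0.000 -0.000 0.022 dist 0.227
(0.53, 0.15, 0.12, -5.05) -0.067 -0.833 -0.000 0.000 -0.000 0.028 dist 0.251
(np.float64(0.5304), np.float64(0.3252), 0.12, -5.05) -0.050 -0.582 -0.000 0.000 0.000 0.000 dist 0.175
(np.float64(0.5304), np.float64(0.3252), 0.039, -5.05) 0.000 -0.000 0.270 0.000 0.000 0.000 dist 0.081
```

```bash

python3 -m inch '-.02 -.757 0 0 0 .022;-.02 -.757 0 0 0 .022;-.02 -.757 0 0 0 .022;-.02 -.757 0 0 0 .022;-.02 -.757 0 0 0 .022;-.02 -.757 0 0 0 .022;-.02 -.757 0 0 0 .022'
python3 -m inch '-.067 -.833 0 0 0 .028;-.067 -.833 0 0 0 .028;-.067 -.833 0 0 0 .028;-.067 -.833 0 0 0 .028;-.067 -.833 0 0 0 .028;-.067 -.833 0 0 0 .028;-.067 -.833 0 0 0 .028'
python3 -m inch '-.05 -.582 0 0 0 0;-.05 -.582 0 0 0 0;-.05 -.582 0 0 0 0;-.05 -.582 0 0 0 0;-.05 -.582 0 0 0 0;-.05 -.582 0 0 0 0;-.05 -.582 0 0 0 0'
python3 -m inch '0 0 .1 0 0 0;0 0 .2 0 0 0;0 0 .27 0 0 0;0 0 .27 0 0 0;0 0 .27 0 0 0;0 0 .27 0 0 0;0 0 .27 0 0 0;0 0 .27 0 0 0'
python3 - <<'E'
from h import *
b=spot('p',3)
for i in range(3): snapshot("wrist"); print(tcp()[0].round(4),get_obs()["orientation"].round(2))
chain((*b[:2],.0165,b[2]))
E
```

```text
clock: 24.22
tool_pos: [0.549, -0.0965, 0.1189]
orientation: [-180.0, 0.1, 0.2]
force: [-0.7, -0.2, -4.9]
opening: 0.04
gripper_force: 30.0
clock: 24.8
tool_pos: [0.5303, 0.1555, 0.1192]
orientation: [-179.9, -0.0, -4.8]
force: [-0.4, -0.3, -4.5]
opening: 0.0395
gripper_force: 30.0
clock: 25.38
tool_pos: [0.53, 0.325, 0.1182]
orientation: [179.9, 0.1, -5.0]
force: [1.2, -0.1, -4.6]
opening: 0.0397
gripper_force: 30.0
clock: 26.05
tool_pos: [0.5317, 0.3257, 0.0409]
orientation: [-179.9, -0.1, -5.1]
force: [0.7, -0.9, -4.9]
opening: 0.0397
gripper_force: 30.0
[0.5315 0.3257 0.0407] [-1.7988e+02 -9.0000e-02 -5.0700e+00]
[0.5312 0.3256 0.0404] [-1.799e+02 -7.000e-02 -5.070e+00]
[0.5311 0.3255 0.0401] [-1.7992e+02 -6.0000e-02 -5.0700e+00]
(np.float64(0.5304), np.float64(0.3252), 0.0165, -5.05) -0.002 0.001 0.079 -0.000 -0.000 -0.000 dist 0.024
```

```bash

python3 -m inch '0 0 .02 0 0 0;0 0 .04 0 0 0;0 0 .05 0 0 0;0 0 .06 0 0 0;0 0 .07 0 0 0;0 0 .077 0 0 0;0 0 .077 0 0 0;0 0 .077 0 0 0;0 0 .077 0 0 0'
python3 -m inch '0 0 0 0 0 0;0 0 0 0 0 0;0 0 0 0 0 0;0 0 0 0 0 0' -.23
python3 -m inch '0 0 -.1 0 0 0;0 0 -.2 0 0 0;0 0 -.4 0 0 0;0 0 -.4 0 0 0;0 0 -.4 0 0 0;0 0 -.4 0 0 0;0 0 -.4 0 0 0'
python3 - <<'E'
from h import *
P=cam("wrist"); im=snapshot("wrist")[:,:,::-1]; cv2.imwrite("pics/w8.png",im);print(tcp()[0])
for k in(1,2,3):print(spot('p',k),[edgefit(im,P,MODEL["coarse"],spot('p',k),z0=.006,dxy=.008,dyaw=5,blur=q) for q in(1,)])
chain((.57,.03,.2,-14))
E
```

```text
clock: 26.95
tool_pos: [0.5307, 0.325, 0.0177]
orientation: [180.0, -0.0, -5.0]
force: [-6.9, -2.8, 13.3]
opening: 0.0398
gripper_force: 30.0
clock: 27.28
tool_pos: [0.531, 0.3254, 0.016]
orientation: [-180.0, -0.0, -5.1]
force: [-0.0, -0.9, 0.5]
opening: 0.0529
gripper_force: 0.0
clock: 27.87
tool_pos: [0.5304, 0.3249, 0.1354]
orientation: [180.0, 0.0, -5.1]
force: [-0.7, -0.9, -0.2]
opening: 0.0537
gripper_force: 0.0
[0.53018047 0.32464438 0.13476634]
(np.float64(0.517), np.float64(0.1738), -5.05) [(array([ 0.5163,  0.1725, -5.0937]), np.float64(31.5))]
(np.float64(0.5237), np.float64(0.2495), -5.05) [(array([ 0.5239,  0.2487, -5.131 ]), np.float64(35.57))]
(np.float64(0.5304), np.float64(0.3252), -5.05) [(array([ 0.5313,  0.3236, -5.1406]), np.float64(24.0))]
(0.57, 0.03, 0.2, -14) 0.219 0.967 -0.216 0.000 0.000 0.050 dist 0.304
```

View pics/w8.png

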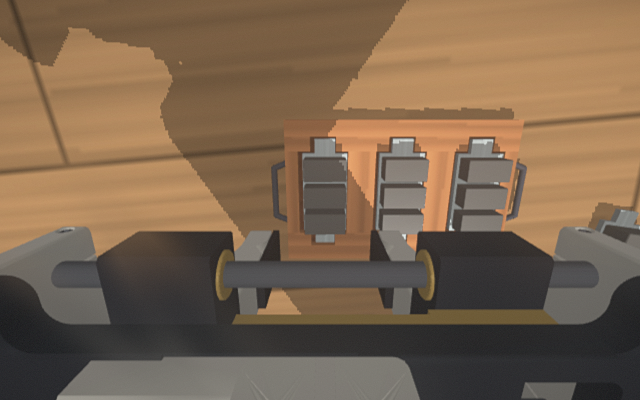

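All three coarse shoes are in the tray, at about (325,190), (402,190) and (480,190). I'll re-measure the fine shoes.

```bash

python3 -m inch '.219 .967 -.216 0 0 .05;.219 .967 -.216 0 0 .05;.219 .967 -.216 0 0 .05;.219 .967 -.216 0 0 .05;.219 .967 -.216 0 0 .05;.219 .967 -.216 0 0 .05;.219 .967 -.216 0 0 .05;.219 .967 -.216 0 0 .05;.219 .967 -.216 0 0 .05;.219 .967 -.216 0 0 .05'
python3 - <<'E'
from h import *
P=cam("wrist"); im=snapshot("wrist")[:,:,::-1]; cv2.imwrite("pics/w9.png",im);print(tcp()[0])
for g in ((.438,.014,-14),(.549,-.038,-15),(.6845,-.0295,-13)):
  print([edgefit(im,P,MODEL["fine"],g,dyaw=15,blur=b) for b in(1,2)])
F=(.6845,-.0295,-13.3); b=spot('b',1)
chain((*F[:2],.12,F[2]),(*F[:2],.01,F[2]),(*F[:2],.12,F[2]),(.62,-.25,.12,4),(*b[:2],.12,4))
E
```

```text
clock: 28.75
tool_pos: [0.5702, 0.0295, 0.1996]
orientation: [180.0, 0.1, -14.2]
force: [-0.0, 0.4, 0.7]
opening: 0.0539
gripper_force: 0.0
[0.57012111 0.03031012 0.19952201]
[(array([0.423 , 0.0164, 0.9982]), np.float64(12.53)), (array([ 4.37400e-01,  4.40000e-03, -1.90761e+01]), np.float64(7.69))]
[(array([  0.5493,  -0.0382, -15.5461]), np.float64(25.99)), (array([  0.5482,  -0.0395, -15.2553]), np.float64(13.89))]
[(array([  0.6843,  -0.0288, -13.2367]), np.float64(26.95)), (array([  0.684 ,  -0.029 , -13.3823]), np.float64(14.28))]
(0.6845, -0.0295, 0.12, -13.3) 0.419 0.100 0.264 0.000 0.001 -0.005 dist 0.152
(0.6845, -0.0295, 0.01, -13.3) 0.000 -0.000 0.367 0.000 0.000 0.000 dist 0.11
(0.6845, -0.0295, 0.12, -13.3) 0.000 0.000 -0.367 0.000 0.000 0.000 dist 0.11
(0.62, -0.25, 0.12, 4) -0.040 0.765 0.000 0.000 0.000 -0.096 dist 0.23
(np.float64(0.5723), np.float64(-0.3248), 0.12, 4) -0.176 0.238 0.000 0.000 0.000 0.000 dist 0.089
```

```bash

python3 -m inch '.419 .1 .264 0 0 -.005;.419 .1 .264 0 0 -.005;.419 .1 .264 0 0 -.005;.419 .1 .264 0 0 -.005;.419 .1 .264 0 0 -.005;.419 .1 .264 0 0 -.005;.419 .1 .264 0 0 -.005' -.36
python3 - <<'E'
from h import *
P=cam("wrist"); im=snapshot("wrist")[:,:,::-1]; cv2.imwrite("pics/w10.png",im)
f=edgefit(im,P,MODEL["fine"],(.6843,-.0295,-13.3),dyaw=10)[0]; print(f,edgefit(im,P,MODEL["fine"],(.6843,-.0295,-13.3),dyaw=10,blur=2))
for i in range(3): snapshot("wrist"); print(tcp()[0].round(4),get_obs()["orientation"].round(2))
chain((*f[:2],.012,f[2]))
E
```

```text
clock: 29.38
tool_pos: [0.6847, -0.028, 0.1206]
orientation: [180.0, 0.1, -13.1]
force: [0.6, 0.4, 0.1]
opening: 0.0592
gripper_force: 0.0
[  0.6846  -0.0295 -13.1768] (array([  0.6846,  -0.0294, -13.1791]), np.float64(14.02))
[ 0.685  -0.028   0.1223] [-1.7998e+02 -5.0000e-02 -1.3080e+01]
[ 0.6851 -0.0281  0.1227] [-1.7996e+02 -8.0000e-02 -1.3080e+01]
[ 0.6851 -0.0282  0.1229] [-1.7996e+02 -9.0000e-02 -1.3090e+01]
(np.float64(0.6846), np.float64(-0.0295), 0.012, np.float64(-13.1768)) -0.001 0.005 0.370 -0.000 -0.001 0.000 dist 0.111
```

View pics/w10.png

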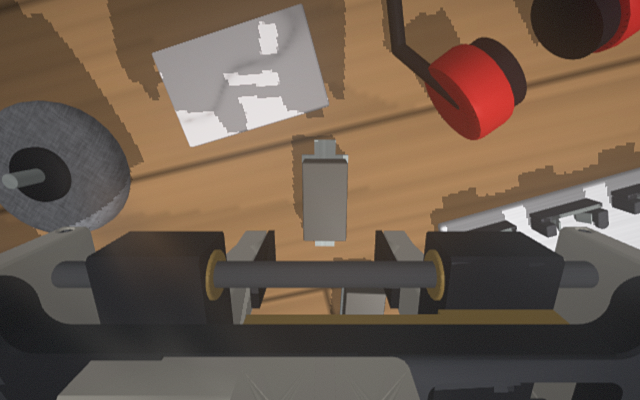

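The fine shoe sits at (325,200), centred between the fingers, with the bystanders clear. I'll pick it up.

```bash

python3 -m inch '0 .003 .1 0 0 0;0 .003 .2 0 0 0;0 .003 .3 0 0 0;0 .003 .36 0 0 0;0 .003 .36 0 0 0;0 .003 .36 0 0 0;0 .003 .36 0 0 0'
python3 -m inch '0 0 0 0 0 0;0 0 0 0 0 0;0 0 0 0 0 0;0 0 0 0 0 0;0 0 0 0 0 0;0 0 0 0 0 0;0 0 0 0 0 0;0 0 0 0 0 0' 1
python3 - <<'E'
from h import *
print("grip",tcp()[0])
E
python3 -m inch '0 0 -.1 0 0 0;0 0 -.2 0 0 0;0 0 -.36 0 0 0;0 0 -.36 0 0 0;0 0 -.36 0 0 0;0 0 -.36 0 0 0'
python3 - <<'E'
from h import *
b=spot('b',1)
chain((.62,-.23,.12,4),(*b[:2],.12,4),(*b[:2],.06,4))
E
```

```text
clock: 30.17
tool_pos: [0.6862, -0.0297, 0.0157]
orientation: [-180.0, -0.2, -13.1]
force: [1.3, -0.5, -0.4]
opening: 0.0595
gripper_force: 0.0
clock: 30.83
tool_pos: [0.6858, -0.0298, 0.0148]
orientation: [-180.0, -0.1, -13.2]
force: [-0.9, 2.4, 6.7]
opening: 0.0396
gripper_force: 30.0
grip [ 0.68581309 -0.02982854  0.01481039]
clock: 31.33
tool_pos: [0.6844, -0.0301, 0.1211]
orientation: [-180.0, 0.0, -13.2]
force: [-0.7, 0.2, -3.8]
opening: 0.0396
gripper_force: 30.0
(0.62, -0.23, 0.12, 4) -0.057 0.698 0.003 -0.000 0.000 -0.096 dist 0.21
(np.float64(0.5723), np.float64(-0.3248), 0.12, 4) -0.181 0.304 0.000 0.000 0.000 0.000 dist 0.106
(np.float64(0.5723), np.float64(-0.3248), 0.06, 4) 0.000 -0.000 0.200 0.000 0.000 0.000 dist 0.06
```

```bash

python3 -m inch '-.057 .698 0 0 0 -.096;-.057 .698 0 0 0 -.096;-.057 .698 0 0 0 -.096;-.057 .698 0 0 0 -.096;-.057 .698 0 0 0 -.096;-.057 .698 0 0 0 -.096;-.057 .698 0 0 0 -.096'
python3 -m inch '-.177 .304 0 0 0 0;-.177 .304 0 0 0 0;-.177 .304 0 0 0 0;-.177 .304 0 0 0 0;-.177 .304 .05 0 0 0;-.177 .304 .1 0 0 0;-.177 .304 .13 0 0 0;-.177 .304 .13 0 0 0;-.177 .304 .13 0 0 0;-.177 .304 .13 0 0 0'
python3 - <<'E'
from h import *
for i in range(4):
  P=cam("wrist");im=snapshot("wrist")[:,:,::-1]; p=tcp()[0]; print(p.round(4),get_obs()["orientation"].round(2))
cv2.imwrite("pics/w11.png",im)
print(edgefit(im,P,MODEL["fine"],(p[0],p[1],4),z0=p[2]-.0148,dxy=.008,dyaw=4),edgefit(im,P,MODEL["carrier"],(.567,-.249,4),dxy=.006,dyaw=3))
chain((.5735,-.3248,.048,4),(.5735,-.3248,.0308,4))
E
```

```text
clock: 31.92
tool_pos: [0.6179, -0.2325, 0.1187]
orientation: [-179.9, 0.3, 3.9]
force: [-0.9, 0.5, -2.9]
opening: 0.0398
gripper_force: 30.0
clock: 32.75
tool_pos: [0.5748, -0.3245, 0.0828]
orientation: [180.0, -0.0, 4.2]
force: [0.2, -0.7, -3.0]
opening: 0.0396
gripper_force: 30.0
[ 0.575  -0.3247  0.0832] [ 1.7997e+02 -4.0000e-02  4.1600e+00]
[ 0.575  -0.3248  0.0834] [ 1.7997e+02 -7.0000e-02  4.1500e+00]
[ 0.5749 -0.3248  0.0834] [ 1.7997e+02 -7.0000e-02  4.1400e+00]
[ 0.5748 -0.3249  0.0834] [ 1.7997e+02 -7.0000e-02  4.1300e+00]
(array([ 0.5789, -0.3258,  4.0495]), np.float64(22.76)) (array([ 0.5674, -0.2492,  4.0937]), np.float64(23.69))
(0.5735, -0.3248, 0.048, 4) -0.004 -0.001 0.118 0.000 -0.000 0.001 dist 0.035
(0.5735, -0.3248, 0.0308, 4) 0.000 -0.000 0.057 0.000 0.000 0.000 dist 0.017
```

View pics/w11.png

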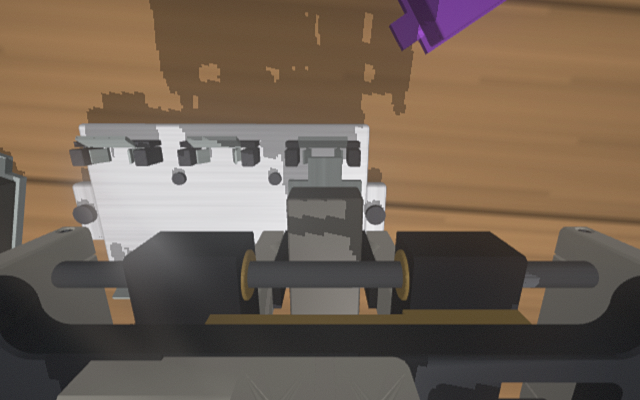

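The shoe is aligned in front of bracket1, but the fitted x disagrees with the expected one. I'll compare the front edges with the prediction.

```bash
python3 - <<'E'
from h import *
P=cam("wrist"); im=cv2.imread("pics/w11.png"); p=tcp()[0]; r=R.from_euler("z",4.1,degrees=True)
for cx in(.5736,.5789):
  for n,l in (("blocktop",[.037,0,.032]),("ear",[.054,0,.006]),("plate",[.04,.015,.006])):
    for z in(p[2]-.0148,p[2]-.012): print(cx,n,z.round(4),proj(None,r.apply(l)+[cx,p[1],z],P).round(1))
g=cv2.cvtColor(im,cv2.COLOR_BGR2GRAY); print(g[140:205,325].tolist()); print(g[140:205,298].tolist())
E
```

```text
0.5736 blocktop 0.0686 [[321.5 196.8]]
0.5736 blocktop 0.0714 [[321.4 198.3]]
0.5736 ear 0.0686 [[321.8 156.2]]
0.5736 ear 0.0714 [[321.8 156.9]]
0.5736 plate 0.0686 [[296.5 180. ]]
0.5736 plate 0.0714 [[296. 181.]]
0.5789 blocktop 0.0686 [[322.2 186.7]]
0.5789 blocktop 0.0714 [[322.2 188. ]]
0.5789 ear 0.0686 [[322.5 147. ]]
0.5789 ear 0.0714 [[322.4 147.5]]
0.5789 plate 0.0686 [[296.9 171.1]]
0.5789 plate 0.0714 [[296.4 172. ]]
[107, 91, 92, 91, 93, 94, 91, 108, 138, 151, 149, 152, 150, 151, 151, 154, 129, 102, 116, 123, 122, 123, 123, 124, 122, 122, 122, 122, 122, 122, 123, 121, 123, 122, 121, 122, 122, 122, 122, 122, 121, 123, 122, 121, 122, 124, 109, 82, 65, 66, 69, 66, 71, 69, 67, 69, 69, 69, 75, 76, 78, 100, 114, 113, 113]
[102, 88, 84, 82, 77, 74, 71, 67, 62, 58, 58, 57, 59, 60, 58, 57, 54, 58, 58, 57, 54, 56, 64, 92, 132, 149, 149, 151, 152, 153, 154, 157, 150, 149, 154, 156, 156, 155, 154, 128, 93, 110, 122, 123, 122, 123, 110, 84, 70, 72, 72, 74, 73, 72, 75, 72, 70, 73, 77, 91, 107, 112, 114, 113, 113]
```

Ear edge row 156.5 and plate edge 179.7 match the prediction for x=0.5736, so the fit was misled. I'll insert it.

```bash

python3 -m inch '-.004 0 .03 0 0 0;-.004 0 .06 0 0 0;-.004 0 .09 0 0 0;-.004 0 .115 0 0 0;-.004 0 .115 0 0 0;-.004 0 .115 0 0 0'
python3 -m inch '0 0 .01 0 0 0;0 0 .02 0 0 0;0 0 .03 0 0 0;0 0 .04 0 0 0;0 0 .05 0 0 0;0 0 .06 0 0 0;0 0 .06 0 0 0;0 0 .06 0 0 0'
python3 - <<'E'
from h import *
for i in range(3): snapshot("wrist"); print(tcp()[0].round(4),get_obs()["orientation"].round(2),get_obs()["force"].round(1))
E
```

```text
clock: 33.45
tool_pos: [0.5726, -0.3248, 0.047]
orientation: [-180.0, 0.1, 4.1]
force: [-0.2, 0.7, -2.8]
opening: 0.0399
gripper_force: 30.0
clock: 34.12
tool_pos: [0.5732, -0.3244, 0.0307]
orientation: [-180.0, -0.0, 4.1]
force: [-0.6, 6.2, 2.0]
opening: 0.0399
gripper_force: 30.0
[ 0.5733 -0.3244  0.0307] [-1.7998e+02 -4.0000e-02  4.1300e+00] [-0.9  6.1  2.7]
[ 0.5733 -0.3244  0.0307] [-1.7998e+02 -4.0000e-02  4.1300e+00] [-0.7  6.1  2.4]
[ 0.5732 -0.3244  0.0307] [-1.7998e+02 -4.0000e-02  4.1200e+00] [-0.5  5.9  2. ]
```

```bash

python3 -m inch '0 0 .003 0 0 0;0 0 .006 0 0 0;0 0 .009 0 0 0;0 0 .009 0 0 0;0 0 .009 0 0 0'
python3 -m inch '0 0 0 0 0 0;0 0 0 0 0 0;0 0 0 0 0 0;0 0 0 0 0 0;0 0 0 0 0 0' -.23
python3 -m inch '0 0 -.1 0 0 0;0 0 -.2 0 0 0;0 0 -.3 0 0 0;0 0 -.3 0 0 0;0 0 -.3 0 0 0;0 0 -.3 0 0 0'
python3 - <<'E'
from h import *
P=cam("wrist"); im=snapshot("wrist")[:,:,::-1]; cv2.imwrite("pics/w12.png",im);print(tcp()[0])
for z in(.016,.028):print(spot('b',1),[edgefit(im,P,MODEL["fine"],spot('b',1),z0=z,dxy=.008,dyaw=5,blur=q) for q in(1,2)])
chain((.57,-.1,.15,-14),(.57,-.02,.15,-15))
E
```

```text
clock: 34.68
tool_pos: [0.5733, -0.3244, 0.0306]
orientation: [180.0, -0.1, 4.2]
force: [-7.4, 10.7, 21.1]
opening: 0.0393
gripper_force: 30.0
clock: 35.1
tool_pos: [0.573, -0.3252, 0.0272]
orientation: [180.0, 0.0, 4.1]
force: [-0.4, 0.6, 0.2]
opening: 0.0537
gripper_force: 0.0
clock: 35.6
tool_pos: [0.5727, -0.3249, 0.1169]
orientation: [-180.0, 0.0, 4.1]
force: [-0.2, 1.2, -0.8]
opening: 0.054
gripper_force: 0.0
[ 0.57231311 -0.32483389  0.11628329]
(np.float64(0.5723), np.float64(-0.3248), 4.0) [(array([ 0.572 , -0.3253,  4.8276]), np.float64(39.11)), (array([ 0.5712, -0.3254,  4.915 ]), np.float64(33.86))]
(np.float64(0.5723), np.float64(-0.3248), 4.0) [(array([ 0.5772, -0.3252,  5.3946]), np.float64(38.46)), (array([ 0.5771, -0.3252,  4.8727]), np.float64(33.66))]
(0.57, -0.1, 0.15, -14) 0.046 -0.748 -0.112 -0.000 0.000 0.101 dist 0.227
(0.57, -0.02, 0.15, -15) -0.065 -0.259 -0.000 -0.000 -0.000 0.006 dist 0.08
```

View pics/w12.png

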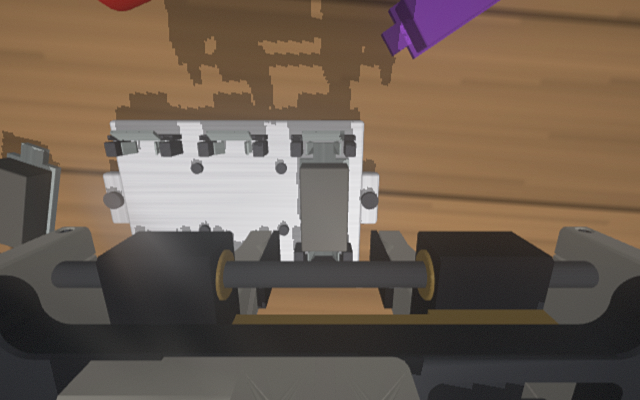

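The fine shoe is seated in bracket1 and didn't sink under 21 N. Next is the middle fine shoe.

```bash

python3 -m inch '.046 -.748 -.112 0 0 .101;.046 -.748 -.112 0 0 .101;.046 -.748 -.112 0 0 .101;.046 -.748 -.112 0 0 .101;.046 -.748 -.112 0 0 .101;.046 -.748 -.112 0 0 .101;.046 -.748 -.112 0 0 .101' -.36
python3 -m inch '-.13 -.18 0 0 0 .008;-.13 -.18 0 0 0 .008;-.13 -.18 0 0 0 .008;-.13 -.18 0 0 0 .008;-.13 -.18 .09 0 0 .008;-.13 -.18 .09 0 0 .008;-.13 -.18 .09 0 0 .008;-.13 -.18 .09 0 0 .008'
python3 - <<'E'
from h import *
P=cam("wrist"); im=snapshot("wrist")[:,:,::-1]; cv2.imwrite("pics/w13.png",im)
g=(.549,-.038,-15.5)
for d in (.015,.04): print([edgefit(im,P,MODEL["fine"],g,dxy=d,dyaw=12,blur=b) for b in(1,2)])
f=edgefit(im,P,MODEL["fine"],g,dyaw=12)[0]
print([(round(d["p"],2),plane("wrist",d["uv"],0,P)[0].round(3).tolist()) for d in landmark_of("wrist","fine1")])
print(tcp()[0].round(4),get_obs()["orientation"].round(2))
chain((*f[:2],.12,f[2]),(*f[:2],.012,f[2]))
E
```

```text
clock: 36.23
tool_pos: [0.5707, -0.0964, 0.1507]
orientation: [-180.0, 0.0, -13.9]
force: [1.0, -0.6, 0.2]
opening: 0.0594
gripper_force: 0.0
clock: 36.9
tool_pos: [0.5461, -0.0392, 0.124]
orientation: [179.9, 0.0, -15.5]
force: [-0.3, -0.4, -0.1]
opening: 0.0593
gripper_force: 0.0
[(array([  0.5495,  -0.0385, -15.6189]), np.float64(24.46)), (array([  0.5494,  -0.0386, -15.6009]), np.float64(13.46))]
[(array([  0.5495,  -0.0385, -15.6833]), np.float64(24.45)), (array([  0.5494,  -0.0385, -15.6002]), np.float64(13.46))]
[(0.83, [0.568, -0.342]), (0.75, [0.547, -0.042]), (0.58, [0.431, 0.013])]
[ 0.5466 -0.0388  0.1246] [-1.800e+02 -4.000e-02 -1.554e+01]
(np.float64(0.5495), np.float64(-0.0385), 0.12, np.float64(-15.6189)) 0.009 -0.004 0.015 -0.000 -0.000 0.000 dist 0.005
(np.float64(0.5495), np.float64(-0.0385), 0.012, np.float64(-15.6189)) 0.000 -0.000 0.360 0.000 0.000 0.000 dist 0.108
```

```bash

python3 -m inch '.009 -.004 .1 0 0 0;.009 -.004 .2 0 0 0;.009 -.004 .3 0 0 0;.009 -.004 .37 0 0 0;.009 -.004 .37 0 0 0;.009 -.004 .37 0 0 0;.009 -.004 .37 0 0 0'
python3 -m inch '0 0 0 0 0 0;0 0 0 0 0 0;0 0 0 0 0 0;0 0 0 0 0 0;0 0 0 0 0 0;0 0 0 0 0 0;0 0 0 0 0 0;0 0 0 0 0 0' 1
python3 - <<'E'
from h import *
print("grip",tcp()[0],get_obs()["orientation"])
E
python3 -m inch '0 0 -.1 0 0 0;0 0 -.2 0 0 0;0 0 -.36 0 0 0;0 0 -.36 0 0 0;0 0 -.36 0 0 0;0 0 -.36 0 0 0'
python3 - <<'E'
from h import *
b=spot('b',2)
chain((.56,-.15,.12,-3),(*b[:2],.12,4),(*b[:2],.082,4))
E
```

```text
clock: 37.58
tool_pos: [0.5502, -0.0378, 0.0145]
orientation: [-180.0, -0.1, -15.5]
force: [0.5, -0.2, 0.9]
opening: 0.0597
gripper_force: 0.0
clock: 38.25
tool_pos: [0.5496, -0.0377, 0.014]
orientation: [-180.0, -0.1, -15.5]
force: [-1.4, 1.9, 8.2]
opening: 0.0398
gripper_force: 30.0
grip [ 0.54958523 -0.03770291  0.01399942] [-1.79960560e+02 -8.29070688e-02 -1.54902669e+01]
clock: 38.75
tool_pos: [0.5483, -0.0378, 0.1206]
orientation: [-180.0, 0.0, -15.5]
force: [-1.7, -0.3, -3.2]
opening: 0.0393
gripper_force: 30.0
(0.56, -0.15, 0.12, -3) 0.138 0.350 0.002 -0.000 0.000 -0.070 dist 0.113
(np.float64(0.567), np.float64(-0.249), 0.12, 4) 0.041 0.328 0.000 0.000 0.000 -0.039 dist 0.099
(np.float64(0.567), np.float64(-0.249), 0.082, 4) 0.000 -0.000 0.127 0.000 0.000 0.000 dist 0.038
```

```bash

python3 -m inch '.138 .35 0 0 0 -.07;.138 .35 0 0 0 -.07;.138 .35 0 0 0 -.07;.138 .35 0 0 0 -.07;.138 .35 0 0 0 -.07'
python3 -m inch '.041 .328 0 0 0 -.039;.041 .328 0 0 0 -.039;.041 .328 0 0 0 -.039;.041 .328 .06 0 0 -.039;.041 .328 .127 0 0 -.039;.041 .328 .127 0 0 -.039;.041 .328 .127 0 0 -.039;.041 .328 .127 0 0 -.039'
python3 - <<'E'
from h import *
for i in range(4):
  P=cam("wrist");im=snapshot("wrist")[:,:,::-1]; p=tcp()[0]
print(p.round(4),get_obs()["orientation"].round(2))
cv2.imwrite("pics/w14.png",im); r=R.from_euler("z",4.0,degrees=True)
for n,l in (("ear",[.054,0,.006]),("plate",[.04,.016,.006]),("blocktop",[.037,0,.032])): 
  u=proj(None,r.apply(l)+[p[0],p[1],p[2]-.014],P)[0]; print(n,u.round(1)); c=cv2.cvtColor(im,cv2.COLOR_BGR2GRAY)[:,int(u[0])]; print(c[int(u[1])-7:int(u[1])+8].tolist())
print(edgefit(im,P,MODEL["carrier"],(.567,-.249,4),dxy=.006,dyaw=3))
b=spot('b',2); chain((*b[:2],.048,4),(*b[:2],.03,4))
E
```

```text
clock: 39.17
tool_pos: [0.5589, -0.1519, 0.1181]
orientation: [180.0, 0.3, -3.1]
force: [-0.6, -0.2, -2.8]
opening: 0.0398
gripper_force: 30.0
clock: 39.83
tool_pos: [0.5682, -0.2484, 0.0829]
orientation: [180.0, 0.0, 4.2]
force: [0.3, 0.6, -3.3]
opening: 0.0396
gripper_force: 30.0
[ 0.5688 -0.2487  0.0839] [ 1.7998e+02 -1.0000e-01  4.1600e+00]
ear [322.3 154.6]
[139, 151, 151, 152, 150, 152, 155, 127, 105, 123, 128, 128, 129, 129, 127]
plate [295.  178.4]
[149, 154, 153, 155, 159, 160, 131, 98, 112, 126, 129, 129, 128, 122, 95]
blocktop [321.9 195.2]
[72, 71, 73, 72, 72, 72, 72, 74, 78, 83, 82, 83, 85, 106, 118]
(array([ 0.5668, -0.2485,  4.1225]), np.float64(25.37))
(np.float64(0.567), np.float64(-0.249), 0.048, 4) -0.006 0.001 0.120 0.000 -0.001 0.001 dist 0.036
(np.float64(0.567), np.float64(-0.249), 0.03, 4) 0.000 -0.000 0.060 0.000 0.000 0.000 dist 0.018
```

```bash

python3 -m inch '-.004 0 .03 0 0 0;-.004 0 .06 0 0 0;-.004 0 .09 0 0 0;-.004 0 .118 0 0 0;-.004 0 .118 0 0 0;-.004 0 .118 0 0 0'
python3 -m inch '0 0 .01 0 0 0;0 0 .02 0 0 0;0 0 .03 0 0 0;0 0 .04 0 0 0;0 0 .05 0 0 0;0 0 .062 0 0 0;0 0 .062 0 0 0;0 0 .062 0 0 0'
python3 -m inch '0 0 .003 0 0 0;0 0 .006 0 0 0;0 0 .009 0 0 0;0 0 .009 0 0 0;0 0 .009 0 0 0'
```

```text
clock: 40.53
tool_pos: [0.5662, -0.2491, 0.0464]
orientation: [-180.0, 0.1, 4.1]
force: [0.3, 0.7, -3.0]
opening: 0.0397
gripper_force: 30.0
clock: 41.2
tool_pos: [0.5675, -0.2486, 0.0297]
orientation: [-180.0, -0.1, 4.1]
force: [-0.5, 5.6, 3.6]
opening: 0.0395
gripper_force: 30.0
clock: 41.62
tool_pos: [0.5676, -0.2486, 0.0297]
orientation: [180.0, -0.1, 4.2]
force: [-7.8, 11.1, 24.6]
opening: 0.0396
gripper_force: 30.0
```

```bash

python3 -m inch '0 0 0 0 0 0;0 0 0 0 0 0;0 0 0 0 0 0;0 0 0 0 0 0;0 0 0 0 0 0' -.23
python3 -m inch '0 0 -.1 0 0 0;0 0 -.2 0 0 0;0 0 -.3 0 0 0;0 0 -.35 0 0 0;0 0 -.35 0 0 0;0 0 -.35 0 0 0'
python3 - <<'E'
from h import *
P=cam("wrist"); im=snapshot("wrist")[:,:,::-1]; cv2.imwrite("pics/w15.png",im);print(tcp()[0])
print(spot('b',2),[edgefit(im,P,MODEL["fine"],spot('b',2),z0=.016,dxy=.008,dyaw=5,blur=q) for q in(1,2)])
chain((.5,-.09,.14,-5),(.44,.013,.14,-13))
E
```

```text
clock: 42.03
tool_pos: [0.5668, -0.2493, 0.0259]
orientation: [180.0, 0.0, 4.1]
force: [1.1, 0.7, -0.5]
opening: 0.0532
gripper_force: 0.0
clock: 42.53
tool_pos: [0.5673, -0.2493, 0.132]
orientation: [180.0, -0.1, 4.1]
force: [-0.5, 0.3, -0.5]
opening: 0.0538
gripper_force: 0.0
[ 0.5665435  -0.24909523  0.13079081]
(np.float64(0.567), np.float64(-0.249), 4.0) [(array([ 0.5674, -0.2494,  4.9204]), np.float64(39.23)), (array([ 0.5671, -0.2496,  5.143 ]), np.float64(32.19))]
(0.5, -0.09, 0.14, -5) -0.183 -0.545 -0.030 -0.000 0.000 0.051 dist 0.173
(0.44, 0.013, 0.14, -13) -0.229 -0.325 -0.000 0.000 -0.000 0.044 dist 0.119
```

```bash

python3 -m inch '-.183 -.545 -.03 0 0 .051;-.183 -.545 -.03 0 0 .051;-.183 -.545 -.03 0 0 .051;-.183 -.545 -.03 0 0 .051;-.183 -.545 -.03 0 0 .051;-.183 -.545 -.03 0 0 .051' -.36
python3 -m inch '-.229 -.325 0 0 0 .044;-.229 -.325 0 0 0 .044;-.229 -.325 0 0 0 .044;-.229 -.325 0 0 0 .044;-.229 -.325 0 0 0 .044;-.229 -.325 0 0 0 .044;-.229 -.325 0 0 0 .044;-.229 -.325 0 0 0 .044'
python3 - <<'E'
from h import *
P=cam("wrist"); im=snapshot("wrist")[:,:,::-1]; cv2.imwrite("pics/w16.png",im)
g=(.438,.014,-13)
for d in (.015,.04): print([edgefit(im,P,MODEL["fine"],g,dxy=d,dyaw=25,blur=b) for b in(1,2)])
f=edgefit(im,P,MODEL["fine"],g,dyaw=25)[0]
print([(round(d["p"],2),plane("wrist",d["uv"],0,P)[0].round(3).tolist()) for d in landmark_of("wrist","fine1")])
print(tcp()[0].round(4),get_obs()["orientation"].round(2),get_obs()["joint_pos"].round(0))
chain((*f[:2],.12,f[2]),(*f[:2],.012,f[2]))
E
```

```text
clock: 43.08
tool_pos: [0.4989, -0.0879, 0.1395]
orientation: [180.0, 0.1, -4.9]
force: [0.9, -0.5, 0.5]
opening: 0.0596
gripper_force: 0.0
clock: 43.75
tool_pos: [0.4409, 0.012, 0.1397]
orientation: [180.0, 0.0, -13.1]
force: [0.4, 0.2, 0.6]
opening: 0.0596
gripper_force: 0.0
[(array([  0.4278,   0.0166, -13.3163]), np.float64(26.15)), (array([  0.4278,   0.0167, -13.4332]), np.float64(14.18))]
[(array([  0.4278,   0.0167, -13.3934]), np.float64(26.15)), (array([  0.4278,   0.0167, -13.2348]), np.float64(14.18))]
[(0.97, [0.391, -0.153]), (0.84, [0.426, 0.012])]
[0.4408 0.0121 0.1398] [ 1.7997e+02  3.0000e-02 -1.3120e+01] [ 27.   3. -35.   0. -53.  50.]
(np.float64(0.4278), np.float64(0.0166), 0.12, np.float64(-13.3163)) -0.046 -0.005 0.066 0.000 0.000 0.001 dist 0.024
(np.float64(0.4278), np.float64(0.0166), 0.012, np.float64(-13.3163)) 0.000 -0.000 0.360 0.000 0.000 0.000 dist 0.108
```

View pics/w16.png

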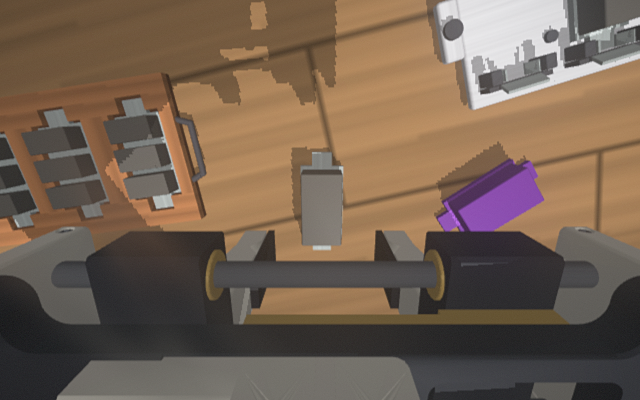

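The last fine shoe, grey at (322,205), is centred and its fits agree. The purple look-alike at (495,195) stays untouched. I'll pick it up.

```bash

python3 -m inch '-.046 -.005 .06 0 0 0;-.046 -.005 .12 0 0 0;-.046 -.005 .2 0 0 0;-.046 -.005 .3 0 0 0;-.046 -.005 .4 0 0 0;-.046 -.005 .425 0 0 0;-.046 -.005 .425 0 0 0;-.046 -.005 .425 0 0 0;-.046 -.005 .425 0 0 0'
python3 -m inch '0 0 0 0 0 0;0 0 0 0 0 0;0 0 0 0 0 0;0 0 0 0 0 0;0 0 0 0 0 0;0 0 0 0 0 0;0 0 0 0 0 0;0 0 0 0 0 0' 1
python3 - <<'E'
from h import *
print("grip",tcp()[0],get_obs()["orientation"])
E
python3 -m inch '0 0 -.1 0 0 0;0 0 -.2 0 0 0;0 0 -.36 0 0 0;0 0 -.36 0 0 0;0 0 -.36 0 0 0;0 0 -.36 0 0 0'
python3 - <<'E'
from h import *
b=spot('b',3)
chain((.52,-.09,.12,-3),(*b[:2],.12,4),(*b[:2],.082,4))
E
```

```text
clock: 44.6
tool_pos: [0.4285, 0.018, 0.0139]
orientation: [-179.9, -0.1, -13.0]
force: [-0.1, -0.2, -0.0]
opening: 0.0596
gripper_force: 0.0
clock: 45.27
tool_pos: [0.4279, 0.0181, 0.0134]
orientation: [-180.0, -0.1, -13.0]
force: [-2.1, 1.2, 8.0]
opening: 0.0398
gripper_force: 30.0
grip [0.42792103 0.01807067 0.01339014] [-1.79955869e+02 -6.08886582e-02 -1.29665420e+01]
clock: 45.77
tool_pos: [0.4267, 0.0177, 0.1202]
orientation: [-180.0, 0.0, -13.0]
force: [-0.7, 0.1, -4.9]
opening: 0.0397
gripper_force: 30.0
(0.52, -0.09, 0.12, -3) 0.384 0.280 0.000 -0.000 0.000 -0.056 dist 0.143
(np.float64(0.5617), np.float64(-0.1732), 0.12, 4) 0.153 0.270 0.000 0.000 0.000 -0.039 dist 0.093
(np.float64(0.5617), np.float64(-0.1732), 0.082, 4) 0.000 -0.000 0.127 0.000 0.000 0.000 dist 0.038
```

```bash

python3 -m inch '.384 .28 0 0 0 -.056;.384 .28 0 0 0 -.056;.384 .28 0 0 0 -.056;.384 .28 0 0 0 -.056;.384 .28 0 0 0 -.056'
python3 -m inch '.153 .27 0 0 0 -.039;.153 .27 0 0 0 -.039;.153 .27 0 0 0 -.039;.153 .27 .06 0 0 -.039;.153 .27 .127 0 0 -.039;.153 .27 .127 0 0 -.039;.153 .27 .127 0 0 -.039;.153 .27 .127 0 0 -.039;.153 .27 .127 0 0 -.039'
python3 - <<'E'
from h import *
for i in range(4):
  P=cam("wrist");im=snapshot("wrist")[:,:,::-1]; p=tcp()[0]
print(p.round(4),get_obs()["orientation"].round(2))
cv2.imwrite("pics/w17.png",im); r=R.from_euler("z",4.0,degrees=True)
for n,l in (("ear",[.054,0,.006]),("plate",[.04,.016,.006]),("blocktop",[.037,0,.032])): 
  u=proj(None,r.apply(l)+[p[0],p[1],p[2]-.0134],P)[0]; print(n,u.round(1)); c=cv2.cvtColor(im,cv2.COLOR_BGR2GRAY)[:,int(u[0])]; print(c[int(u[1])-7:int(u[1])+8].tolist())
print(edgefit(im,P,MODEL["carrier"],(.567,-.249,4),dxy=.006,dyaw=3))
b=spot('b',3); chain((*b[:2],.048,4),(*b[:2],.0294,4))
E
```

```text
clock: 46.18
tool_pos: [0.5222, -0.0931, 0.1174]
orientation: [179.9, 0.2, -3.1]
force: [-0.2, 0.1, -3.8]
opening: 0.0393
gripper_force: 30.0
clock: 46.93
tool_pos: [0.563, -0.1729, 0.0832]
orientation: [180.0, -0.0, 4.2]
force: [0.1, 0.4, -3.7]
opening: 0.0402
gripper_force: 30.0
[ 0.563  -0.173   0.0834] [ 1.7999e+02 -8.0000e-02  4.1400e+00]
ear [322.1 154.7]
[164, 165, 166, 167, 165, 163, 157, 127, 120, 134, 135, 134, 133, 136, 133]
plate [294.8 178.6]
[165, 168, 170, 169, 170, 160, 125, 103, 122, 131, 132, 131, 133, 110, 78]
blocktop [321.8 195.5]
[72, 73, 74, 73, 73, 73, 75, 77, 81, 86, 85, 85, 108, 125, 124]
(array([ 0.5674, -0.255 ,  3.7034]), np.float64(26.69))
(np.float64(0.5617), np.float64(-0.1732), 0.048, 4) -0.004 0.000 0.118 0.000 -0.000 0.001 dist 0.035
(np.float64(0.5617), np.float64(-0.1732), 0.0294, 4) 0.000 -0.000 0.062 0.000 0.000 0.000 dist 0.019
```

```bash

python3 -m inch '-.003 0 .03 0 0 0;-.003 0 .06 0 0 0;-.003 0 .09 0 0 0;-.003 0 .118 0 0 0;-.003 0 .118 0 0 0;-.003 0 .118 0 0 0'
python3 -m inch '0 0 .01 0 0 0;0 0 .02 0 0 0;0 0 .03 0 0 0;0 0 .04 0 0 0;0 0 .05 0 0 0;0 0 .062 0 0 0;0 0 .062 0 0 0;0 0 .062 0 0 0'
python3 -m inch '0 0 .003 0 0 0;0 0 .006 0 0 0;0 0 .009 0 0 0;0 0 .009 0 0 0;0 0 .009 0 0 0'
```

```text
clock: 47.63
tool_pos: [0.561, -0.1733, 0.0461]
orientation: [-180.0, 0.1, 4.1]
force: [1.0, -0.4, -3.6]
opening: 0.04
gripper_force: 30.0
clock: 48.3
tool_pos: [0.5626, -0.1727, 0.0292]
orientation: [-180.0, -0.1, 4.1]
force: [0.8, 5.3, 0.3]
opening: 0.0398
gripper_force: 30.0
clock: 48.72
tool_pos: [0.5626, -0.1727, 0.0291]
orientation: [180.0, -0.2, 4.2]
force: [-8.6, 9.9, 24.7]
opening: 0.0399
gripper_force: 30.0
```

```bash

python3 -m inch '0 0 0 0 0 0;0 0 0 0 0 0;0 0 0 0 0 0;0 0 0 0 0 0;0 0 0 0 0 0' -.23
python3 -m inch '0 0 -.1 0 0 0;0 0 -.2 0 0 0;0 0 -.3 0 0 0;0 0 -.4 0 0 0;0 0 -.5 0 0 0;0 0 -.6 0 0 0;0 .15 -.7 0 0 0;0 .25 -.7 0 0 0;0 .25 -.7 0 0 0;0 .25 -.7 0 0 0'
python3 - <<'E'
from h import *
P=cam("wrist"); im=snapshot("wrist")[:,:,::-1]; cv2.imwrite("pics/w18.png",im)
s=snapshot("side")[:,:,::-1]; c=snapshot("scene")[:,:,::-1]
for k in(1,2,3):
  print(spot('b',k),edgefit(im,P,MODEL["fine"],spot('b',k),z0=.016,dxy=.008,dyaw=5)); print(spot('p',k),[edgefit(i,cam(n),MODEL["coarse"],spot('p',k),z0=.006,dxy=.008,dyaw=5) for i,n in((s,"side"),(c,"scene"))])
o=cv2.resize(im[100:240,120:520],None,fx=2,fy=2); q=cv2.resize(s[90:370,180:460],(280,280)); t=cv2.resize(c[110:300,210:400],(280,280))
cv2.imwrite("pics/fin.png",np.vstack([o,np.hstack([q,t,np.zeros((280,240,3),np.uint8)])]))
E
```

```text
clock: 49.13
tool_pos: [0.5616, -0.1735, 0.0257]
orientation: [180.0, 0.0, 4.1]
force: [0.2, 0.1, -0.2]
opening: 0.0539
gripper_force: 0.0
clock: 49.97
tool_pos: [0.5669, -0.25, 0.2358]
orientation: [180.0, -0.0, 3.9]
force: [0.4, 0.4, -0.4]
opening: 0.054
gripper_force: 0.0
(np.float64(0.5723), np.float64(-0.3248), 4.0) (array([ 0.5713, -0.3274,  7.1009]), np.float64(31.77))
(np.float64(0.517), np.float64(0.1738), -5.05) [(array([ 0.5141,  0.1719, -5.0515]), np.float64(10.0)), (array([ 0.5178,  0.1728, -6.2744]), np.float64(16.84))]
(np.float64(0.567), np.float64(-0.249), 4.0) (array([ 0.569 , -0.2491,  5.4635]), np.float64(41.66))
(np.float64(0.5237), np.float64(0.2495), -5.05) [(array([ 0.5222,  0.2495, -3.7863]), np.float64(7.01)), (array([  0.5219,   0.2539, -10.0231]), np.float64(13.25))]
(np.float64(0.5617), np.float64(-0.1732), 4.0) (array([ 0.564 , -0.1731,  3.2058]), np.float64(32.95))
(np.float64(0.5304), np.float64(0.3252), -5.05) [(array([ 0.5316,  0.3294, -0.0509]), np.float64(26.88)), (array([ 0.5302,  0.3254, -5.8039]), np.float64(18.59))]
```

View pics/fin.png

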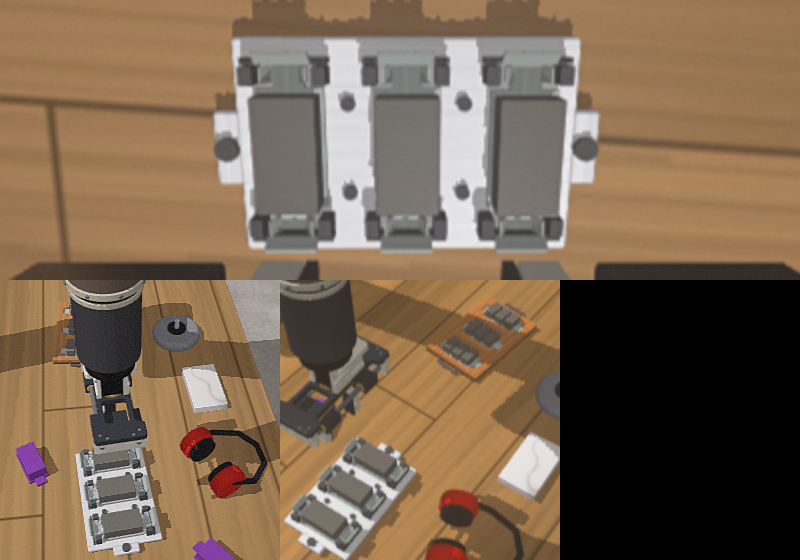

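All three fine shoes sit flush and square in the brackets (top panel, blocks at x 285, 408 and 528), and the coarse shoes are in the tray. I'll hand in.

```bash
python3 -c "
from plant import *
print(close_job())"
```

```text
the job is handed in; nothing more can be done
None
```

I handed the job in at about 50 s: all three coarse shoes are in the tray pockets, all three fine shoes are pressed flat into the carrier's brackets, and I left the bystanders where they were; the hand-in returned no verdict.

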